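Sort two battery sticks through a diverter chute

TASK

Put the two battery sticks away through the sorting chute, the green-capped one first and then the red-capped one, so that each ends up lying in the tray of its own colour. Before each drop, push the diverter lever all the way to the stop that closes the other tray's side, feeling for the stop instead of forcing it, then feed the stick lengthwise into the leaning mouth and let go. Leave the microphone, the metal effect box and the mug where they are.

Things in the scene. Friction and masses are not known exactly. Their poses are not given: they have to be found in the camera images.
- sorter: fixed chute of grey sheet metal on thin legs; origin on the table below the mouth's centre, z up, x the way it runs downhill (roughly away from the robot), y left. It drops at 35 degrees from vertical, along (0.574, 0, -0.819): a straight throat 60 mm long, then it widens under a clear roof to a left (+y) and a right (-y) outlet. A stick let go in the mouth slides by itself to the open side
- mouth (a point): centre of the mouth, 272 mm above the table. Inside 46 mm wide (y), 42 mm from floor (nearer the robot) to roof. The yellow roof, 54 mm wide, reaches 45 mm farther up the slope than floor and sides, so a stick cannot enter upright: hold it leaning like the throat, foot first down the slope. With its foot 65 mm in (stick's centre at this point) it can be let go
- lever (a joint): angle of lever and inner flap (rad) about an axis square to the roof: 0 midway, positive leaning left (sorter +y). The flap closes the side it leans to: lever left, stick goes right. Rubber stops a little beyond 0.4 either way, to be found by feel; set means at the stop (beyond 0.36). Starts anywhere, stiff (5 N at the knob), stays put. Over 60 N on chute or lever spoils it
- lever_knob (a point): centre of the lever's black ball, 32 mm in diameter, on a 10 mm rod standing square off the roof. It moves sideways (sorter's y) on a 75 mm radius, some 31 mm either way; at mid travel it lies 129 mm farther down the sorter's x than the mouth's centre and 19 mm below it, free above and on both sides: closed fingers let down beside it can push it
- pack_green_mid (a point): centre of the green-capped battery stick: rigid white cylinder 30 mm across, 130 mm long, green cap and band, 0.1 to 0.2 kg; z runs along it towards the cap. It starts upright in a pocket of the black stand (which one varies), underside 10 mm and top 140 mm above the table. Grip it across, from any side, about 32 mm above the centre
- pack_red_mid (a point): centre of the red-capped battery stick: rigid white cylinder 30 mm across, 130 mm long, red cap and band, 0.1 to 0.2 kg; z runs along it towards the cap. It starts upright in a pocket of the black stand (which one varies), underside 10 mm and top 140 mm above the table. Grip it across, from any side, about 32 mm above the centre
- pack_green: the green-capped stick: origin at the centre of its underside (65 mm below the point above)
- pack_red: the red-capped stick: origin at the centre of its underside
- tray_green: fixed green catch tray, 240 mm (x) by 148 mm (y), origin under its centre, x away from the chute. From 96 mm up, below the chute's outlet, a 40 degree slope runs down to a floor 6 mm thick; side walls 45 mm, far wall 75 mm high. It stands below the left (sorter +y) or right (-y) outlet, which varies; the other tray stands below the other
- tray_red: fixed red catch tray, 240 mm (x) by 148 mm (y), origin under its centre, x away from the chute. From 96 mm up, below the chute's outlet, a 40 degree slope runs down to a floor 6 mm thick; side walls 45 mm, far wall 75 mm high. It stands below the left (sorter +y) or right (-y) outlet, which varies; the other tray stands below the other
- stand: black block, fixed, 70 x 190 x 40 mm, origin under its centre; two round pockets 35 mm wide and 30 mm deep, 50 mm either side of the centre along its y, hold the sticks upright
- microphone: bystander: black hand microphone with a red ball head, lying, 177 mm long, 54 mm high, origin under its middle
- effect_box: bystander: aluminium effect box with knobs, 110 x 80 x 58 mm, origin under its centre
- mug: bystander: blue mug, 80 mm wide, 90 mm high, origin under its centre
There are look-alikes about, which are no part of the job. Leave any blue look-alike of the pack_red alone. What is shaped like the pack_green but yellow is not meant.

How it is judged:
On the way, in this order (a step that is already met when the one before it is completed fails the run):
1. the green-capped stick is in the chute's mouth with the lever against the stop that closes the red tray's side (distance between pack_green_mid and mouth below 0.03 m and ((y of tray_green in the frame of sorter above 0 m and value of joint lever below -0.36 rad) or (y of tray_green in the frame of sorter below 0 m and value of joint lever above 0.36 rad))), for 0.02 s.
2. the green-capped stick lies in the green tray, let go (x of pack_green_mid in the frame of tray_green between -0.12 and 0.12 m and y of pack_green_mid in the frame of tray_green between -0.074 and 0.074 m and z of pack_green_mid in the frame of tray_green between 0 and 0.09 m and contact force between pack_green and the arm below 0.1 N and contact force between pack_green and the fingers below 0.1 N and linear speed of pack_green below 0.1 m/s), for 0.2 s.
3. the red-capped stick is in the chute's mouth with the lever against the stop that closes the green tray's side (distance between pack_red_mid and mouth below 0.03 m and ((y of tray_red in the frame of sorter above 0 m and value of joint lever below -0.36 rad) or (y of tray_red in the frame of sorter below 0 m and value of joint lever above 0.36 rad))), for 0.02 s.
At the end, for the whole second after the job is handed in: both sticks have come through the chute and are at rest, let go, each with its centre inside the tray of its own colour (within 120 mm of the tray's centre along it, 74 mm across, less than 90 mm above the table) (all of step 2 and x of pack_red_mid in the frame of tray_red between -0.12 and 0.12 m and y of pack_red_mid in the frame of tray_red between -0.074 and 0.074 m and z of pack_red_mid in the frame of tray_red between 0 and 0.09 m and contact force between pack_red and the arm below 0.1 N and contact force between pack_red and the fingers below 0.1 N and linear speed of pack_red below 0.1 m/s); the robot touches nothing.
It fails at once if the microphone is shifted by more than 30 mm (distance of microphone from where it was at the start of the episode above 0.03 m).
It fails at once if the effect box is shifted by more than 30 mm (distance of effect_box from where it was at the start of the episode above 0.03 m).
It fails at once if the mug is shifted by more than 30 mm (distance of mug from where it was at the start of the episode above 0.03 m).
It fails at once if the chute or its lever is pushed or struck with more than 60 N (contact force between sorter and the arm above 60 N or contact force between sorter and the fingers above 60 N).
It also fails if it takes over 72 s, if anything falls off the work surface, if the arm or the gripper's body presses on something with over 40 N, if the wrist force passes 120 N, or if a joint passes its speed limit or range.

ROBOT

A 6-joint arm with a two-finger parallel gripper is mounted at the origin on the work surface. World frame = base frame: x ahead of the robot, y to its left, z up, the work surface at z = 0. Lengths are in m, angles in rad, forces in N, time in s.
With the tool pointing down it reaches from about 0.25 to 0.775 m from the base axis. Payload 4 kg.
Tool frame: the origin (TCP) lies between the finger pads; the fingertips stand 11 mm ahead of it and the grasp point (between the pads) lies 8 mm behind it; z points along the fingers, y is the direction in which the jaws open and shut (so a half turn about z gives the same grasp; the last joint's range is limited). The gripper opens to 94 mm and grips with 3 to 60 N. Pads are 16 mm wide; open, the fingers measure 119 mm over their backs; the gripper's body (75 mm by 177 mm) begins 78 mm behind the grasp point.
Start: joints at [-1.364, 0.087, 1.371, -0, 1.684, -0.103], TCP at [0.168, -0.524, 0.217] pointing down, gripper open.
Joint ranges: [-3.1, 3.1], [-0.76, 2.03], [0.27, 2.55], [-1.08, 4.22], [0.17, 2.65], [-2.57, 2.57]. Speed limits (rad/s): [2.79, 2.79, 3.14, 3.14, 3.14, 3.14].

INTERFACE

Orientations are given as [roll, pitch, yaw] about the fixed x, y, z axes, in that order (R = Rz(yaw) Ry(pitch) Rx(roll)).
In Python, from bench import get_obs, cams, ticket gives the robot as it stands. The module is installed in compiled form; this text tells all that it offers.
- The arm moves only by the shell command python3 -m crank 'ROWS'. ROWS is JSON, a list of rows, each an object of numbers: "tx", "ty", "tz": the shift along the tool's x, y, z in cm; "twist": the turn about the tool's z in degrees; "grip": the opening, from 0 (shut) to 1 (fully open). In form: [{"tx": .., "ty": .., "tz": .., "twist": .., "grip": ..}, ...]. A call has 1 to 12 rows; each row shifts and turns the commanded pose from where the row before left it, along the tool's axes as they then stand; what a row does not reach is not made up. A row lasts 1/8 s, in which the tool goes at most 62.5 mm and 10.7 degrees, less where a joint would pass 70% of its speed; a pose out of reach is approached as far as the arm can. A call is refused whole if a number of a shift passes 6.25 or a number of a turn 10.7, either way. A call with a gripper value outside its range is refused whole. The fingers move at their own pace and stop on an object; the grip force is fixed at half the most. Time passes only in rows, so rows that do not move let the fingers close. It gives the time, the measured TCP pose, the force and the opening at its end, in the units of the state.
- get_obs(): the state, without advancing time (a new reading comes with each control period).
- cams.snapshot(name): name is "side" or "top" or "wrist"; returns a dict with "frame" (384x512x3 uint8, red, green, blue), "intrinsics" (3x3 intrinsics, pixels), "dist" ([k1, k2, p1, p2, k3] as OpenCV has them; the pictures are not rectified), "R" (3x3) and "t" (3): a world point X has camera coordinates R X + t; the wrist camera has in their place "hand_eye" (4x4, takes a point from camera to tool coordinates, whose origin is the TCP and whose axes are the flange's). Camera axes: x right, y down, z forward; pixel columns grow to the right and rows downward; lengths in m; the calibration is good to about 2 mm. A picture is of the moment at which its call begins: read the wrist's pose just before it. There is no depth.
- ticket.close_job(): hands the job in, once; it reports no verdict.
Trained networks look in a picture, given as the dict that the camera call returned (one of the last four; its "shot" number tells which), for a name from the list of things; names that differ only in an ending like _2 or _b are one class to them, and where a whole thing is asked for, a point or a joint stands for the part that bears it (a point fixed in the world has none). Each returns a list of dicts, best first, with "conf" (0 to 1); they miss things now and then, are a little off and sometimes report something else, mostly with a low value. They report only what shows in the picture. A call takes as long as a camera call. They do not tell look-alikes from the thing itself.
- cams.outline_of(picture, query): "region" (384x512 bool, what is visible of it) and "centre" ([column, row] in pixels, amid what is visible of it).
The state is a dict: "time": time; "joint_positions": joint angles; "qvel": joint speeds; "joint_torque": joint torques, N m; "tool_pos": TCP position; "ee_rot": TCP orientation; "wrist_force": force on the tool from outside, world axes, zero at the start; "wrist_torque": the same for the moment, N m; "width": finger opening in m.
Only numpy, scipy, OpenCV 4.12 (cv2) and the standard library are available. Lean on these libraries where they do the work, as an engineer would, in place of code of your own. Each camera call takes 0.05 s, during which the arm holds its last target.

## Working session

There is one attempt and no reset: what is moved stays moved. The work goes in short steps, Python scripts to look and compute and a shell command to move; the robot and the scene stay as the last step left them, time stands still between calls to the robot, and variables do not carry over. Pictures are saved under pics/ and viewed, and the job is handed in when it is done.

```bash
mkdir -p pics; python3 - <<'E'
from bench import get_obs,cams
import cv2,numpy as np
print(get_obs())
for n in ["side","top","wrist"]:
    p=cams.snapshot(n); cv2.imwrite(f"pics/a_{n}.png",cv2.resize(p["frame"][:,:,::-1],(800,600)))
    print(n,{k:v for k,v in p.items() if k!="frame"})
E
```

```text
{'time': 0.0, 'joint_positions': array([-1.36412108e+00,  8.79892583e-02,  1.37226174e+00,  1.03775022e-05,
        1.68358425e+00, -1.03093492e-01]), 'qvel': array([ 0.00089935,  0.0006622 , -0.0003262 , -0.0007479 ,  0.00126765,
        0.00019355]), 'joint_torque': array([ 1.12603284e-03, -3.40169942e+01, -3.02427757e+01,  7.19636818e-02,
        3.29693744e-02, -1.44963542e-04]), 'tool_pos': array([ 0.16755544, -0.52330621,  0.21528163]), 'ee_rot': array([-3.13936302e+00, -2.41047430e-04,  3.09769623e-01]), 'wrist_force': array([ 0.30813276, -0.12538577,  0.48883049]), 'wrist_torque': array([0.01939954, 0.008848  , 0.00575611]), 'width': 0.09385037749415766}
side {'intrinsics': array([[436.47525413,   0.        , 258.77077375],
       [  0.        , 436.47525413, 194.5833278 ],
       [  0.        ,   0.        ,   1.        ]]), 'dist': array([0.03108783, 0.        , 0.        , 0.        , 0.        ]), 'R': array([[ 0.95562053, -0.29439835,  0.01090971],
       [-0.16715807, -0.5723467 , -0.80279352],
       [ 0.24258522,  0.76534232, -0.59615731]]), 't': array([-0.51741613,  
[... 464 characters left out ...]
78878759e-01]]), 't': array([0.00357691, 0.56285238, 1.11591974]), 'shot': 2}
wrist {'intrinsics': array([[279.45016456,   0.        , 251.52228557],
       [  0.        , 279.45016456, 188.99389565],
       [  0.        ,   0.        ,   1.        ]]), 'dist': array([-0.02306656,  0.        ,  0.        ,  0.        ,  0.        ]), 'hand_eye': array([[-8.09540949e-04, -9.60587262e-01, -2.77977439e-01,
         8.12610759e-02],
       [ 9.99999624e-01, -8.63803250e-04,  7.27316349e-05,
        -9.44174099e-04],
       [-3.09982897e-04, -2.77977276e-01,  9.60587600e-01,
        -1.68346610e-01],
       [ 0.00000000e+00,  0.00000000e+00,  0.00000000e+00,
         1.00000000e+00]]), 'shot': 3}
```

View pics/a_side.png

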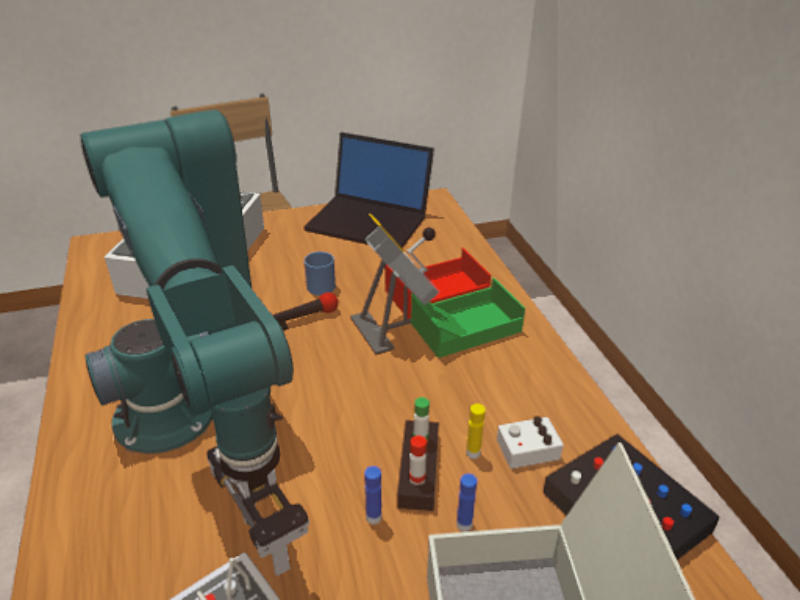

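View pics/a_top.png

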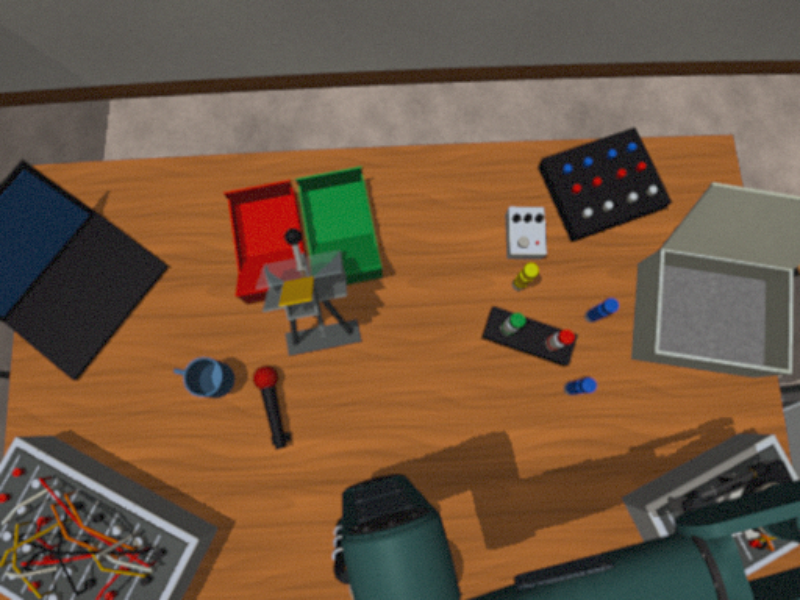

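View pics/a_wrist.png

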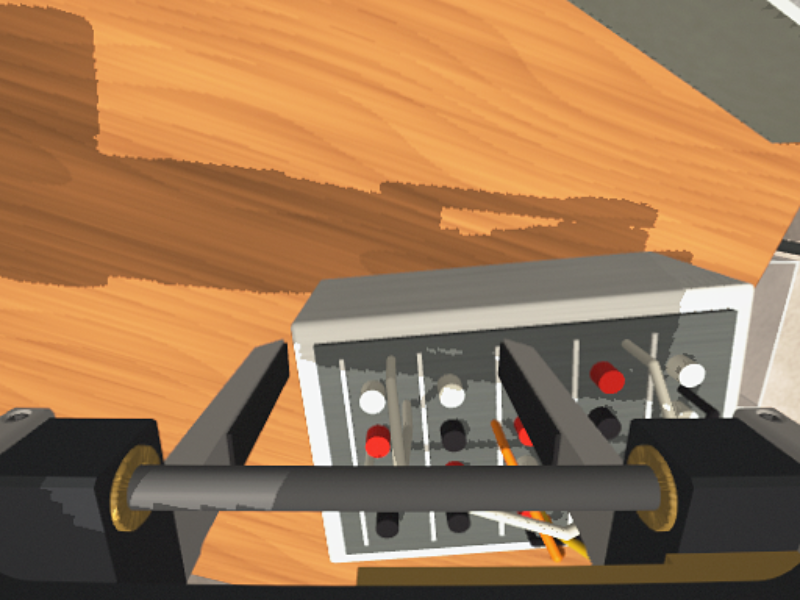

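```bash
cat > h.py <<'E'
import numpy as np,cv2
from scipy.spatial.transform import Rotation as Ro
from scipy.optimize import least_squares
from bench import get_obs,cams
def snap(n):
    o=get_obs(); p=cams.snapshot(n)
    if n=="wrist":
        T=np.eye(4);T[:3,:3]=Ro.from_euler('xyz',o["ee_rot"]).as_matrix();T[:3,3]=o["tool_pos"]
        W=np.linalg.inv(T@p["hand_eye"]); p["R"]=W[:3,:3];p["t"]=W[:3,3]
    return p
def proj(p,X):
    X=np.atleast_2d(X).astype(float)
    return cv2.projectPoints(X,cv2.Rodrigues(p["R"])[0],np.array(p["t"]),p["intrinsics"],np.array(p["dist"]))[0].reshape(-1,2)
def ray(p,uv):
    q=cv2.undistortPoints(np.array([[uv]],float),p["intrinsics"],np.array(p["dist"])).reshape(2)
    d=p["R"].T@np.array([q[0],q[1],1]);return -p["R"].T@p["t"],d/np.linalg.norm(d)
def onz(p,uv,z):
    c,d=ray(p,uv);return c+d*(z-c[2])/d[2]
def tri(*pu):
    A=0;b=0
    for p,uv in pu:
        c,d=ray(p,uv);M=np.eye(3)-np.outer(d,d);A=A+M;b=b+M@c
    x=np.linalg.solve(A,b);return x,[np.linalg.norm((np.eye(3)-np.outer(ray(p,u)[1],ray(p,u)[1]))@(x-ray(p,u)[0])) for p,u in pu]
def show(p,name,crop=None,s=None):
    f=p["frame"][:,:,::-1].copy()
    if crop:
        x0,x1,y0,y1=crop;f=f[y0:y1,x0:x1];s=s or int(min(800/(x1-x0),600/(y1-y0)))
        f=cv2.resize(f,None,fx=s,fy=s,interpolation=cv2.INTER_CUBIC)
    else: f=cv2.resize(f,(800,600))
    cv2.imwrite("pics/"+name+".png",f)
E
python3 - <<'E'
from h import *
P={n:snap(n) for n in("top","side")}
for q in ["lever_knob","pack_green","pack_red","stand","tray_green","tray_red","sorter","microphone","mug","effect_box"]:
    c={}
    for n in P:
        r=cams.outline_of(P[n],q)
        for k in r[:2]: print(q,n,round(k["conf"],2),np.round(k["centre"],1),k["region"].sum())
        if r:c[n]=r[0]["centre"]
    if len(c)==2: print("   ",tri(*[(P[n],c[n]) for n in c]))
show(P["top"],"b_top",(140,300,100,230));show(P["side"],"b_side",(210,350,120,240))
import pickle;pickle.dump(P,open("P.pkl","wb"))
E
```

```text
lever_knob top 0.5 [189.9 153.4] 204
lever_knob side 0.6 [275.9 150.8] 73
    (array([0.64782098, 0.15880082, 0.25090264]), [np.float64(0.0054384198500025465), np.float64(0.005438419850002372)])
pack_green top 0.49 [338. 173.] 138
pack_green top 0.46 [329.2 206.4] 148
pack_green side 0.74 [268.4 266.4] 235
pack_green side 0.65 [305.3 273.6] 313
    (array([ 0.53930334, -0.27312318,  0.13773735]), [np.float64(0.05417456536497373), np.float64(0.05417456536497363)])
pack_red top 0.74 [382.7 198.4] 161
pack_red top 0.61 [372.9 245.9] 155
pack_red side 0.72 [237.7 314.9] 403
pack_red side 0.66 [297.9 323.6] 390
    (array([ 0.43152813, -0.40855083,  0.12756434]), [np.float64(0.07762899928957992), np.float64(0.07762899928957999)])
stand top 0.71 [336.8 149.9] 880
stand top 0.61 [340.2 220.2] 1092
stand side 0.97 [267.6 308. ] 933
    (array([ 0.58450589, -0.30888664,  0.02463042]), [np.float64(0.11676707074557996), np.float64(0.11676707074557989)])
tray_green top 0.87 [217.5 142.6] 2857
tray_green side 0.77 [300.7 203.9] 2238
    (array([0.74851624, 0.10310146, 0.02722227]), [np.float64(0.
[... 321 characters left out ...]

sorter top 0.73 [197.2 186.7] 2776
sorter side 0.6 [247.2 181.7] 1763
    (array([ 0.42486631, -0.24566779,  0.42810856]), [np.float64(0.004486667207517755), np.float64(0.00448666720751776)])
microphone top 0.77 [171.  256.5] 593
microphone side 0.69 [197.8 198.1] 324
microphone side 0.62 [269.3 265.8] 278
    (array([0.36711567, 0.2671247 , 0.01647464]), [np.float64(0.0001494671825998928), np.float64(0.00014946718260001995)])
mug side 0.73 [246.9 177.9] 1559
mug side 0.65 [205.6 175.1] 482
effect_box top 0.86 [338.7 151.1] 865
effect_box side 0.8 [336.9 283.8] 1058
    (array([ 0.70141868, -0.3169495 ,  0.02941385]), [np.float64(0.00047374244537737493), np.float64(0.00047374244537728776)])
```

View pics/b_top.png

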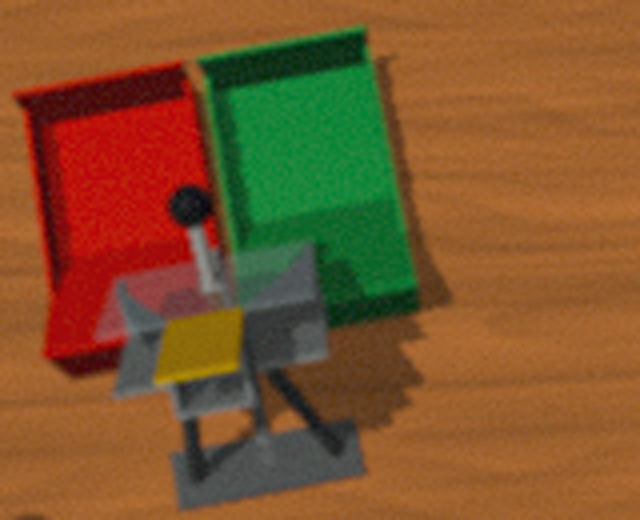

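View pics/b_side.png

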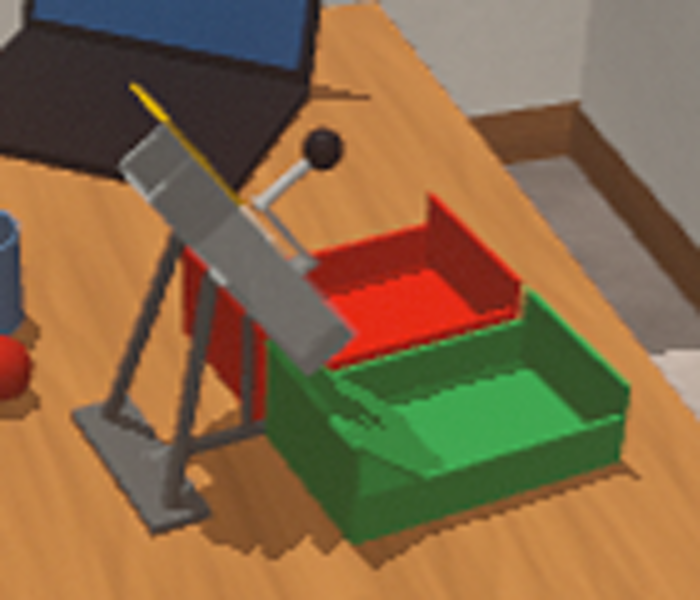

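```bash
python3 - <<'E'
from h import *
import pickle;P=pickle.load(open("P.pkl","rb"));T=P["top"];S=P["side"]
tc=lambda u,v:(140+u/4-.4,100+v/4-.4); sc=lambda u,v:(210+u/5-.4,120+v/5-.4)
print("knob",tri((T,tc(190,205)),(S,sc(322,149))))
a=onz(T,tc(155,383),.322);b=onz(T,tc(238,373),.322);print(a,b,np.linalg.norm(a-b))
d=a-b;yaw=np.arctan2(-d[0],d[1]);print("yaw",yaw)
c=(a+b)/2;print("mouth",c[:2]+.0086*np.array([np.cos(yaw),np.sin(yaw)]))
# caps: top image
for n,uv in [("green",(514*.64,321*.64)),("red",(565*.64,339*.64)),("yel",(530*.64,270*.64))]: print(n,onz(T,uv,.135))
for n,uv in [("green",(422*.64,405*.64)),("red",(418*.64,443*.64))]: print(n,onz(S,uv,.137))
# stand corners top
for uv in [(493,307),(577,333),(569,365),(484,339)]: print(onz(T,np.array(uv)*.64,.04))
# tray green rim corners
for uv,z in [((365,30),.075),((200,60),.075),((20,97),.075),((185,65),.075)]: print("tray",onz(T,tc(*uv),z))
E
```

```text
knob (array([0.64873393, 0.16668975, 0.25415983]), [np.float64(0.0002162344640583353), np.float64(0.00021623446405844945)])
[0.50832586 0.17689245 0.322     ] [0.51238602 0.12399931 0.322     ] 0.05304874870991196
yaw 0.07661128044606234
mouth [0.51893071 0.15110409]
green [ 0.49492417 -0.24316189  0.135     ]
red [ 0.45479202 -0.33984283  0.135     ]
yel [ 0.59628109 -0.28428582  0.135     ]
green [ 0.4968784  -0.25534526  0.137     ]
red [ 0.45963852 -0.34470453  0.137     ]
[ 0.54255939 -0.22126733  0.04      ]
[ 0.47806547 -0.39598053  0.04      ]
[ 0.41123659 -0.37165965  0.04      ]
[ 0.47469245 -0.19673987  0.04      ]
tray [0.86062237 0.04952998 0.075     ]
tray [0.83990511 0.1912322  0.075     ]
tray [0.81402347 0.34525335 0.075     ]
tray [0.83596246 0.20408583 0.075     ]
```

```bash
python3 -m crank '[{"tz":-5.6},{"tz":-5.6},{"tz":-5.6},{"tz":-5.6},{"tx":4.1,"ty":-4.5},{"tx":4.1,"ty":-4.5},{"tx":4.1,"ty":-4.5},{"tx":4.1,"ty":-4.5},{"tx":4.1,"ty":-4.5},{"tx":4.1,"ty":-4.5},{"tx":4.1,"ty":-4.5},{"tx":4.1,"ty":-4.5}]' && python3 -m crank '[{"tx":4.1,"ty":-4.5},{"tx":4.1,"ty":-4.5},{"tx":4.1,"ty":-4.5},{"tx":4.1,"ty":-4.5},{"twist":9},{"twist":0},{"twist":0}]'; python3 - <<'E'
from h import *
p=snap("wrist");show(p,"c_wrist");import pickle;pickle.dump(p,open("W1.pkl","wb"));print(get_obs()["tool_pos"],get_obs()["ee_rot"],get_obs()["wrist_force"])
E
```

```text
[ 0.16767532 -0.52382531  0.21651812] [3.14147998e+00 1.93215069e-05 3.09783799e-01] [-0.47140206  0.02552914 -0.36130824]invalid input at $[0]: expected keys tx, ty, tz, twist, grip
```

View pics/c_wrist.png

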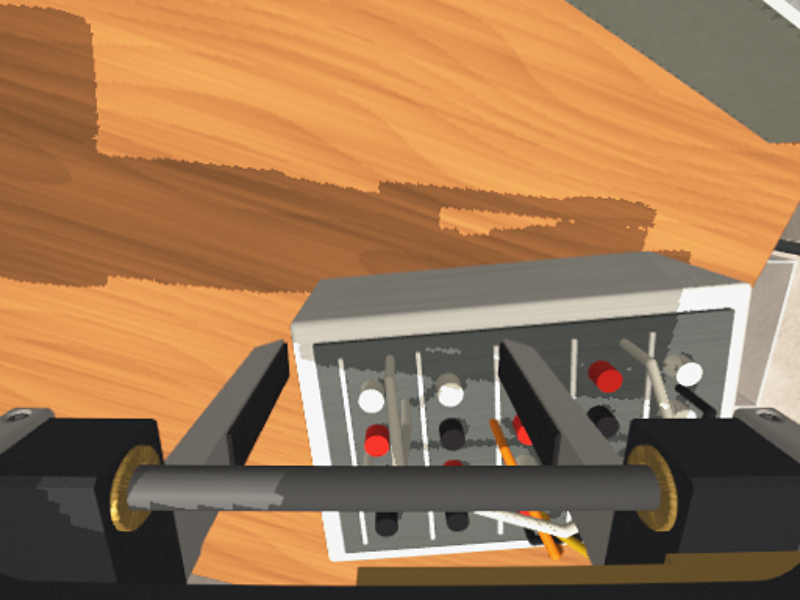

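```bash
python3 -m crank '[{"tx":0,"ty":0,"tz":-5.6,"twist":0,"grip":1},{"tx":0,"ty":0,"tz":-5.6,"twist":0,"grip":1},{"tx":0,"ty":0,"tz":-5.6,"twist":0,"grip":1},{"tx":0,"ty":0,"tz":-5.6,"twist":0,"grip":1},{"tx":4.1,"ty":-4.5,"tz":0,"twist":0,"grip":1},{"tx":4.1,"ty":-4.5,"tz":0,"twist":0,"grip":1},{"tx":4.1,"ty":-4.5,"tz":0,"twist":0,"grip":1},{"tx":4.1,"ty":-4.5,"tz":0,"twist":0,"grip":1}]' && python3 -m crank '[{"tx":4.1,"ty":-4.5,"tz":0,"twist":0,"grip":1},{"tx":4.1,"ty":-4.5,"tz":0,"twist":0,"grip":1},{"tx":4.1,"ty":-4.5,"tz":0,"twist":0,"grip":1},{"tx":4.1,"ty":-4.5,"tz":0,"twist":0,"grip":1},{"tx":4.1,"ty":-4.5,"tz":0,"twist":0,"grip":1},{"tx":4.1,"ty":-4.5,"tz":0,"twist":0,"grip":1},{"tx":4.1,"ty":-4.5,"tz":0,"twist":0,"grip":1},{"tx":4.1,"ty":-4.5,"tz":0,"twist":0,"grip":1},{"tx":0,"ty":0,"tz":0,"twist":9,"grip":1},{"tx":0,"ty":0,"tz":0,"twist":0,"grip":1},{"tx":0,"ty":0,"tz":0,"twist":0,"grip":1}]'; python3 - <<'E'
from h import *
p=snap("wrist");show(p,"d_wrist");import pickle;pickle.dump(p,open("W1.pkl","wb"));print(get_obs()["tool_pos"],get_obs()["ee_rot"],get_obs()["wrist_force"])
E
```

```text
time: 2.3
tool_pos: [0.2694, -0.3006, 0.4406]
ee_rot: [3.141, -0.0, 0.309]
wrist_force: [1.3, 0.2, 0.6]
width: 0.094
time: 3.68
tool_pos: [0.4715, 0.14, 0.4409]
ee_rot: [3.141, -0.001, 0.154]
wrist_force: [0.7, -0.2, -0.3]
width: 0.0942
[0.47141678 0.13982577 0.44103923] [ 3.14148488e+00 -1.17078751e-03  1.53244310e-01] [-0.57567125  0.27126275  0.11131732]
```

View pics/d_wrist.png

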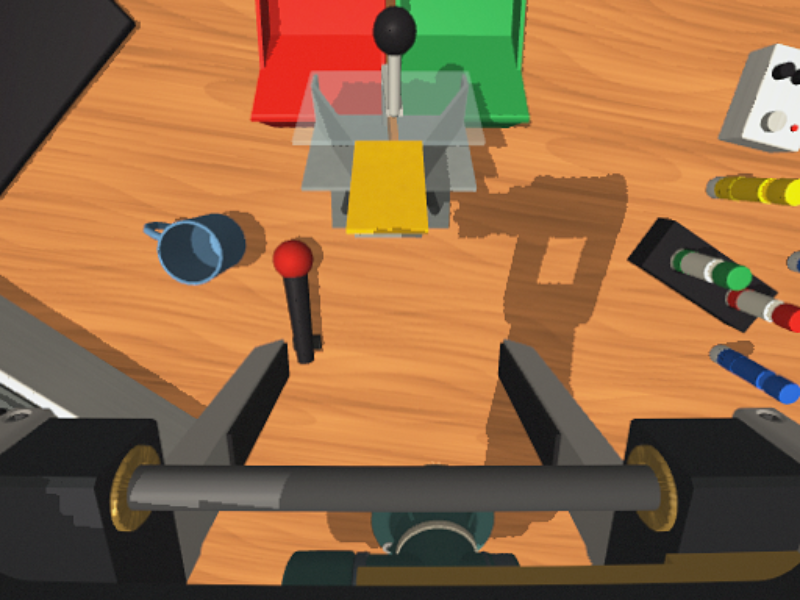

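```bash
python3 - <<'E'
from h import *
import pickle;p=pickle.load(open("W1.pkl","rb"));show(p,"e1",(180,320,0,160),5 if 0 else None)
E
```

```text
(no output)
```

View pics/e1.png

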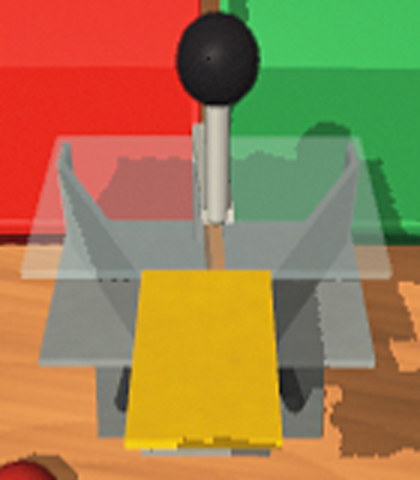

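```bash
cat >> h.py <<'E'
D=np.array([.5736,0,-.8192]);N=np.array([.8192,0,.5736])
def S2W(q,pose):  # sorter-frame pts rel mouth -> world
    x,y,yaw=pose;c,s=np.cos(yaw),np.sin(yaw);q=np.atleast_2d(q)
    return np.stack([x+c*q[:,0]-s*q[:,1],y+s*q[:,0]+c*q[:,1],.272+q[:,2]],1)
E
python3 - <<'E'
from h import *
import pickle;p=pickle.load(open("W1.pkl","rb"));P=pickle.load(open("P.pkl","rb"));T=P["top"]
w=lambda u,v:(180+u/3-.33,v/3-.33);tc=lambda u,v:(140+u/4-.4,100+v/4-.4)
Y=np.array([0,1.,0])
def res(v):
    t=.023
    q=np.array([ -.045*D+t*N+.027*Y, -.045*D+t*N-.027*Y, v[3]*D+t*N+.027*Y, v[3]*D+t*N-.027*Y])
    X=S2W(q,v[:3])
    r=np.r_[(proj(p,X)-[w(125,443),w(283,443),w(141,271),w(271,271)]).ravel(),.3*(proj(T,X)-[tc(155,383),tc(240,373),tc(165,318),tc(243,310)]).ravel()]
    return r
f=least_squares(res,[.52,.15,.15,.06]);print(f.x,np.round(f.fun,1))
k,e=tri((p,w(218,60)),(T,tc(190,205)),(P["side"],(274,149.4)));print("knob",k,e)
x,y,yaw=f.x[:3];d=k[:2]-[x,y];c,s=np.cos(yaw),np.sin(yaw);print("knob in S",c*d[0]+s*d[1],-s*d[0]+c*d[1],k[2]-.272)
# tray corners
for uv in [(251,121),(529,123)]:
    X=onz(p,np.array(uv)*.64,.096);d=X[:2]-[x,y];print(c*d[0]+s*d[1],-s*d[0]+c*d[1])
for uv in [(365,30),(200,60),(20,97),(185,65)]:
    X=onz(T,tc(*uv),.075);d=X[:2]-[x,y];print("far",c*d[0]+s*d[1],-s*d[0]+c*d[1])
E
```

```text
[0.51973278 0.15239456 0.15322202 0.06142887] [ 0.  -0.  -0.  -0.   0.4  0.  -0.4  0.  -0.1 -0.  -0.2 -0.5  0.1  0.4
 -0.1 -0.1]
knob [0.64850596 0.16694369 0.25393863] [np.float64(0.0006633412975111504), np.float64(0.0005645139315162335), np.float64(0.00010307867078274777)]
knob in S 0.12948506313024793 -0.005275092813534115 -0.018061368188508786
0.08348981928717265 0.1526433658212802
0.08137937788458663 -0.15424511214847092
far 0.32119635882392933 -0.15368712445510058
far 0.3223488640354517 -0.01048308868303361
far 0.32027763595773984 0.14568376126469473
far 0.3204141670637673 0.0028216889587519556
```

```bash
python3 -m crank '[{"tx":5.9,"ty":1.4,"tz":0,"twist":0,"grip":0},{"tx":5.9,"ty":1.4,"tz":0,"twist":0,"grip":0},{"tx":5.9,"ty":1.5,"tz":0,"twist":0,"grip":0},{"tx":0,"ty":0,"tz":5,"twist":0,"grip":0},{"tx":0,"ty":0,"tz":4,"twist":0,"grip":0},{"tx":0,"ty":0,"tz":0,"twist":0,"grip":0}]'; python3 - <<'E'
from h import *
p=snap("wrist");show(p,"f_wrist");print(get_obs()["width"])
E
```

```text
time: 4.47
tool_pos: [0.652, 0.1237, 0.3441]
ee_rot: [-3.141, 0.012, 0.152]
wrist_force: [-0.4, -0.3, 0.2]
width: 0.0376
0.03340700516703603
```

View pics/f_wrist.png

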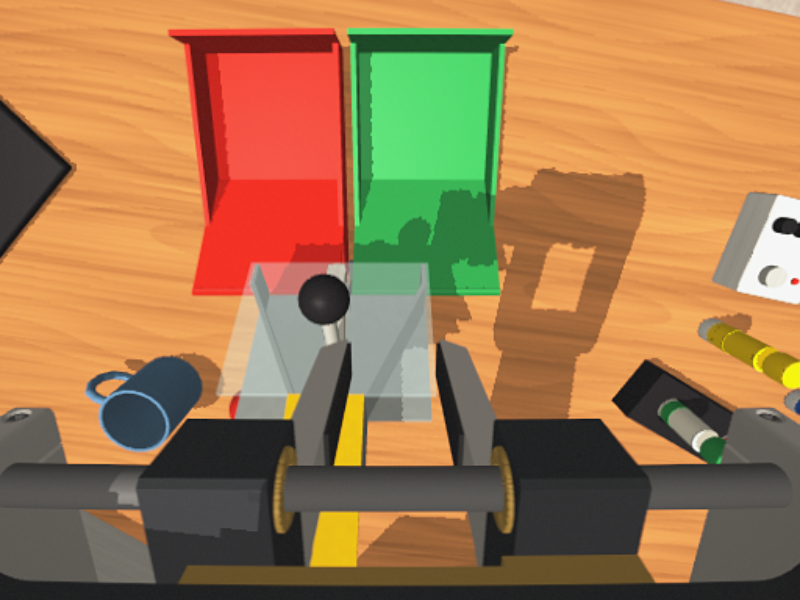

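```bash
python3 -m crank '[{"tx":0,"ty":0,"tz":0,"twist":0,"grip":0},{"tx":0,"ty":0,"tz":0,"twist":0,"grip":0},{"tx":0,"ty":0,"tz":4.5,"twist":0,"grip":0},{"tx":0,"ty":0,"tz":4.5,"twist":0,"grip":0},{"tx":0,"ty":-0.8,"tz":0,"twist":0,"grip":0},{"tx":0,"ty":-0.5,"tz":0,"twist":0,"grip":0},{"tx":0,"ty":-0.5,"tz":0,"twist":0,"grip":0}]'; python3 -m crank '[{"tx":0,"ty":-0.5,"tz":0,"twist":0,"grip":0},{"tx":0,"ty":-0.5,"tz":0,"twist":0,"grip":0}]';python3 -m crank '[{"tx":0,"ty":-0.5,"tz":0,"twist":0,"grip":0},{"tx":0,"ty":-0.5,"tz":0,"twist":0,"grip":0}]'
```

```text
time: 5.4
tool_pos: [0.6518, 0.1433, 0.2651]
ee_rot: [3.141, -0.008, 0.153]
wrist_force: [0.7, -5.3, 1.9]
width: 0.0004
time: 5.65
tool_pos: [0.6501, 0.1507, 0.2658]
ee_rot: [3.137, -0.007, 0.15]
wrist_force: [-2.1, -6.3, 9.2]
width: 0.0006
time: 5.9
tool_pos: [0.6485, 0.161, 0.2661]
ee_rot: [3.138, -0.008, 0.151]
wrist_force: [-0.9, -4.7, 8.2]
width: 0.0006
```

```bash
python3 -m crank '[{"tx":0,"ty":0.8,"tz":0,"twist":0,"grip":0},{"tx":0,"ty":0,"tz":1.2,"twist":0,"grip":0},{"tx":0,"ty":-0.5,"tz":0,"twist":0,"grip":0},{"tx":0,"ty":-0.4,"tz":0,"twist":0,"grip":0},{"tx":0,"ty":0,"tz":0,"twist":0,"grip":0}]'; python3 - <<'E'
from h import *
p=snap("wrist");show(p,"g_wrist")
E
```

```text
time: 6.52
tool_pos: [0.6468, 0.1631, 0.2469]
ee_rot: [3.14, 0.003, 0.152]
wrist_force: [0.5, -4.3, -3.5]
width: 0.0007
```

View pics/g_wrist.png

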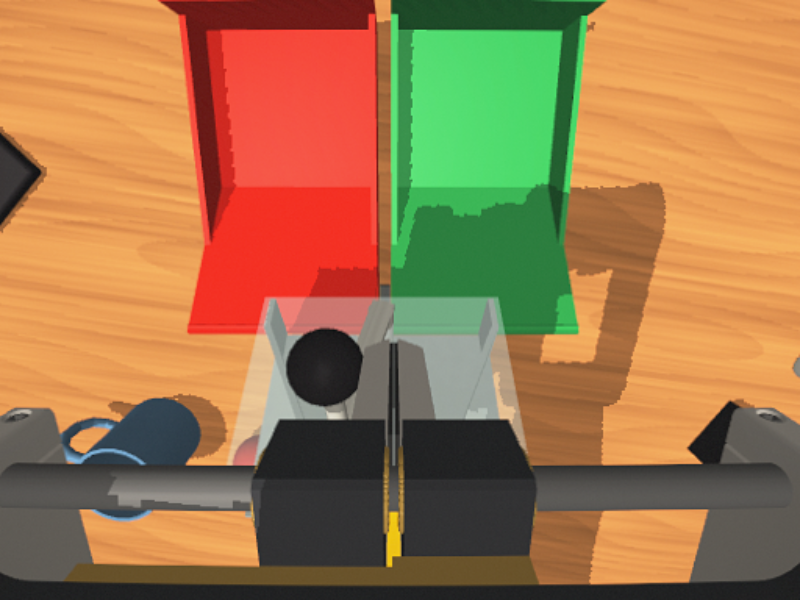

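Good contact beside the knob (knob at 325,367; fingers just right of it). Push on gently.

```bash
for i in 1; do python3 -m crank '[{"tx":0,"ty":-0.4,"tz":0,"twist":0,"grip":0},{"tx":0,"ty":0,"tz":0,"twist":0,"grip":0}]'; python3 -m crank '[{"tx":0,"ty":-0.4,"tz":0,"twist":0,"grip":0},{"tx":0,"ty":0,"tz":0,"twist":0,"grip":0}]'; done
```

```text
time: 6.82
tool_pos: [0.6465, 0.1673, 0.248]
ee_rot: [3.141, 0.001, 0.153]
wrist_force: [-0.3, -5.1, -3.0]
width: 0.0003
time: 7.08
tool_pos: [0.646, 0.1712, 0.2482]
ee_rot: [3.141, 0.0, 0.153]
wrist_force: [1.6, -4.4, -3.8]
width: 0.0005
```

```bash
python3 -m crank '[{"tx":0,"ty":-0.3,"tz":0,"twist":0,"grip":0},{"tx":0,"ty":0,"tz":0,"twist":0,"grip":0}]'
```

```text
time: 7.32
tool_pos: [0.6457, 0.1736, 0.2483]
ee_rot: [3.14, -0.0, 0.152]
wrist_force: [2.5, -4.6, -4.2]
width: 0.0003
```

```bash
python3 -m crank '[{"tx":0,"ty":-0.2,"tz":0,"twist":0,"grip":0},{"tx":0,"ty":0,"tz":0,"twist":0,"grip":0}]';  python3 -m crank '[{"tx":0,"ty":-0.2,"tz":0,"twist":0,"grip":0},{"tx":0,"ty":0,"tz":0,"twist":0,"grip":0}]'
```

```text
time: 7.58
tool_pos: [0.6457, 0.1738, 0.2483]
ee_rot: [3.137, 0.0, 0.15]
wrist_force: [1.2, -8.9, -3.0]
width: 0.0003
time: 7.82
tool_pos: [0.6456, 0.1739, 0.2483]
ee_rot: [3.134, 0.0, 0.148]
wrist_force: [1.2, -12.7, -3.6]
width: 0.0002
```

```bash
python3 -m crank '[{"tx":0,"ty":-0.2,"tz":0,"twist":0,"grip":0},{"tx":0,"ty":0,"tz":0,"twist":0,"grip":0}]';  python3 -m crank '[{"tx":0,"ty":1,"tz":0,"twist":0,"grip":0},{"tx":0,"ty":2,"tz":0,"twist":0,"grip":0},{"tx":0,"ty":0,"tz":-5,"twist":0,"grip":1},{"tx":0,"ty":0,"tz":-5,"twist":0,"grip":1},{"tx":-2,"ty":0,"tz":-5,"twist":0,"grip":1},{"tx":-4,"ty":0,"tz":-4,"twist":0,"grip":1},{"tx":0,"ty":0,"tz":0,"twist":0,"grip":1}]'
python3 - <<'E'
from h import *
p=snap("wrist");show(p,"h_wrist");import pickle;pickle.dump(p,open("W2.pkl","wb"))
E
```

```text
time: 8.07
tool_pos: [0.6456, 0.1741, 0.2484]
ee_rot: [3.131, 0.001, 0.146]
wrist_force: [2.9, -16.5, -4.2]
width: 0.0002
time: 8.95
tool_pos: [0.588, 0.1418, 0.4471]
ee_rot: [-3.14, -0.015, 0.155]
wrist_force: [-0.9, 0.2, 0.8]
width: 0.0472
```

View pics/h_wrist.png

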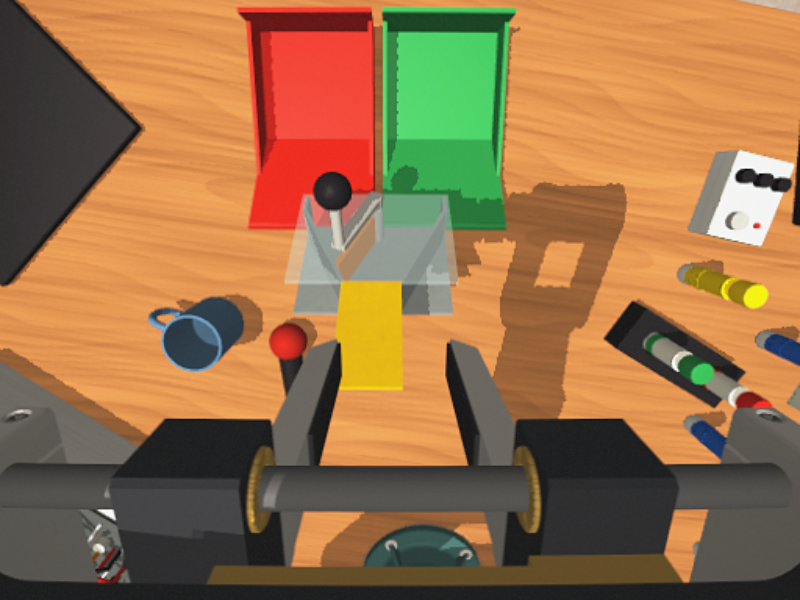

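```bash
python3 - <<'E'
from h import *
import pickle;p=pickle.load(open("W2.pkl","rb"));X=onz(p,np.array([332,190])*.64,.254)
d=X[:2]-[.5197,.1524];c,s=np.cos(.1532),np.sin(.1532);y=-s*d[0]+c*d[1];print(c*d[0]+s*d[1],y,np.arcsin(y/.075))
E
python3 -m crank '[{"tx":-3.4,"ty":4.6,"tz":0,"twist":0,"grip":1},{"tx":-3.4,"ty":4.6,"tz":0,"twist":0,"grip":1},{"tx":-3.4,"ty":4.6,"tz":0,"twist":0,"grip":1},{"tx":-3.4,"ty":4.6,"tz":0,"twist":0,"grip":1},{"tx":-3.4,"ty":4.6,"tz":0,"twist":0,"grip":1},{"tx":-3.4,"ty":4.6,"tz":0,"twist":0,"grip":1},{"tx":-3.4,"ty":4.6,"tz":0,"twist":0,"grip":1},{"tx":0,"ty":0,"tz":4,"twist":9.7,"grip":1},{"tx":0,"ty":0,"tz":4,"twist":9.7,"grip":1},{"tx":0,"ty":0,"tz":4,"twist":9.7,"grip":1},{"tx":0,"ty":0,"tz":0,"twist":0,"grip":1},{"tx":0,"ty":0,"tz":0,"twist":0,"grip":1}]'
python3 - <<'E'
from h import *
p=snap("wrist");show(p,"i_wrist");import pickle;pickle.dump(p,open("W3.pkl","wb"))
E
```

```text
0.1336773359727442 0.029597436363649546 0.40566783896259045
time: 10.5
tool_pos: [0.4042, -0.2132, 0.319]
ee_rot: [-3.141, -0.001, -0.352]
wrist_force: [-0.5, -1.0, -0.3]
width: 0.0938
```

View pics/i_wrist.png

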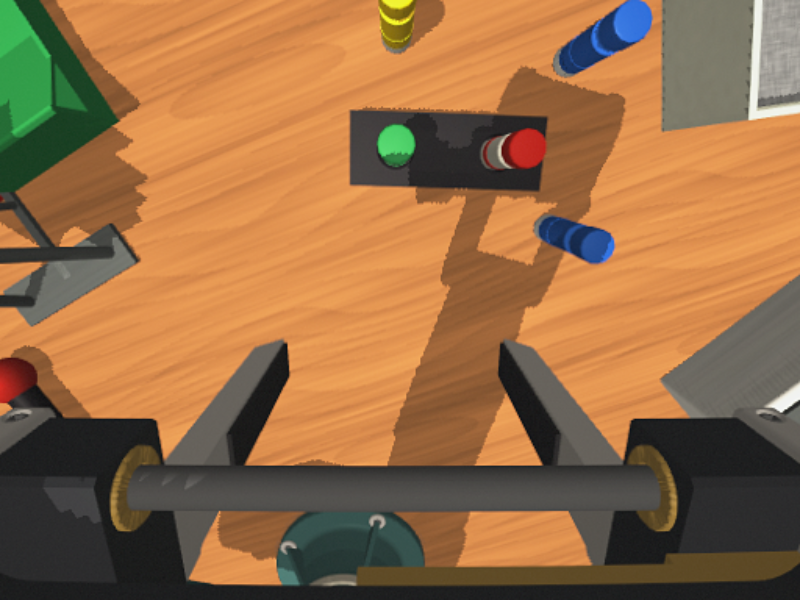

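```bash
python3 - <<'E'
from h import *
import pickle;p=pickle.load(open("W3.pkl","rb"))
for n,uv,z in [("g",(396,145),.14),("r",(528,148),.14),("blue",(599,248),.13),("blue2",(633,20),.13),("c",(350,110),.04),("c",(547,119),.04),("c",(540,190),.04),("c",(350,185),.04)]: print(n,onz(p,np.array(uv)*.64-.2,z))
E
```

```text
g [ 0.49633398 -0.24842682  0.14      ]
r [ 0.45992039 -0.34161823  0.14      ]
blue [ 0.36282051 -0.37902606  0.13      ]
blue2 [ 0.51939548 -0.44144661  0.13      ]
c [ 0.5460737  -0.22050744  0.04      ]
c [ 0.47353301 -0.39514213  0.04      ]
c [ 0.41133943 -0.37127488  0.04      ]
c [ 0.48134742 -0.19471434  0.04      ]
```

```bash
python3 -m crank '[{"tx":4.9,"ty":0.1,"tz":0,"twist":0,"grip":1},{"tx":4.9,"ty":0.1,"tz":0,"twist":0,"grip":1},{"tx":0,"ty":0,"tz":5.4,"twist":0,"grip":1},{"tx":0,"ty":0,"tz":5.4,"twist":0,"grip":1},{"tx":0,"ty":0,"tz":5.4,"twist":0,"grip":1},{"tx":0,"ty":0,"tz":5.4,"twist":0,"grip":1},{"tx":0,"ty":0,"tz":0,"twist":0,"grip":1}]'
python3 - <<'E'
from h import *
p=snap("wrist");show(p,"j_wrist")
p=snap("side");show(p,"j_side",(190,330,200,340))
E
```

```text
time: 11.42
tool_pos: [0.4931, -0.2477, 0.0992]
ee_rot: [-3.14, 0.008, -0.354]
wrist_force: [0.2, -0.2, 0.7]
width: 0.0941
```

View pics/j_wrist.png

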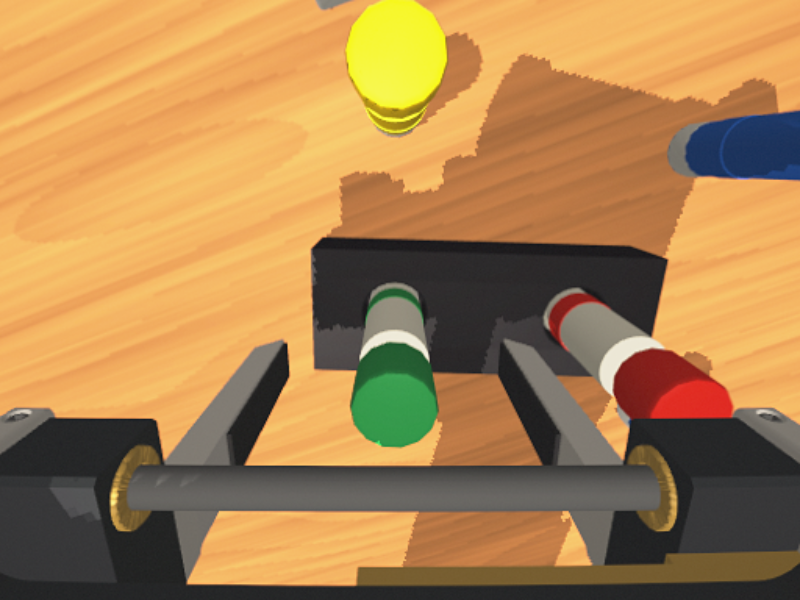

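View pics/j_side.png

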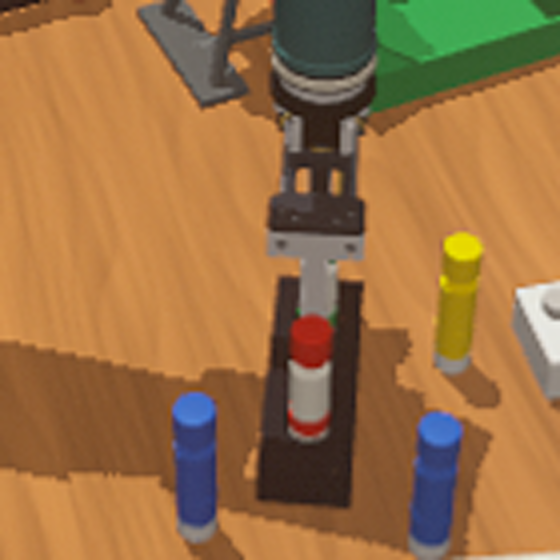

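```bash
python3 -m crank '[{"tx":0.1,"ty":0,"tz":0,"twist":0,"grip":0},{"tx":0,"ty":0,"tz":0,"twist":0,"grip":0},{"tx":0,"ty":0,"tz":0,"twist":0,"grip":0},{"tx":0,"ty":0,"tz":0,"twist":0,"grip":0},{"tx":0,"ty":0,"tz":0,"twist":0,"grip":0},{"tx":0,"ty":0,"tz":0,"twist":0,"grip":0},{"tx":0,"ty":0,"tz":0,"twist":0,"grip":0}]'; python3 -m crank '[{"tx":0,"ty":0,"tz":-1,"twist":0,"grip":0},{"tx":0,"ty":0,"tz":-1,"twist":0,"grip":0},{"tx":0,"ty":0,"tz":0,"twist":0,"grip":0}]'
```

```text
time: 12.4
tool_pos: [0.4956, -0.2493, 0.1023]
ee_rot: [3.142, 0.0, -0.355]
wrist_force: [-0.2, -0.1, 0.4]
width: 0.0295
time: 12.78
tool_pos: [0.4966, -0.2498, 0.1242]
ee_rot: [3.141, -0.003, -0.355]
wrist_force: [-0.6, -0.0, -0.5]
width: 0.0298
```

```bash
python3 -m crank '[{"tx":-0.6,"ty":0,"tz":0,"twist":0,"grip":0},{"tx":-0.6,"ty":0,"tz":0,"twist":0,"grip":0},{"tx":-0.6,"ty":0,"tz":0,"twist":0,"grip":0}]'; python3 -m crank '[{"tx":-0.6,"ty":0,"tz":0,"twist":0,"grip":0},{"tx":-0.6,"ty":0,"tz":0,"twist":0,"grip":0},{"tx":0,"ty":0,"tz":0,"twist":0,"grip":0}]'
python3 - <<'E'
from h import *
p=snap("wrist");show(p,"k_wrist")
E
```

```text
time: 13.15
tool_pos: [0.4813, -0.244, 0.1238]
ee_rot: [3.141, -0.008, -0.355]
wrist_force: [5.3, -2.0, -1.6]
width: 0.0295
time: 13.52
tool_pos: [0.4676, -0.2389, 0.1231]
ee_rot: [3.141, -0.001, -0.355]
wrist_force: [2.0, -0.3, 1.0]
width: 0.0293
```

View pics/k_wrist.png

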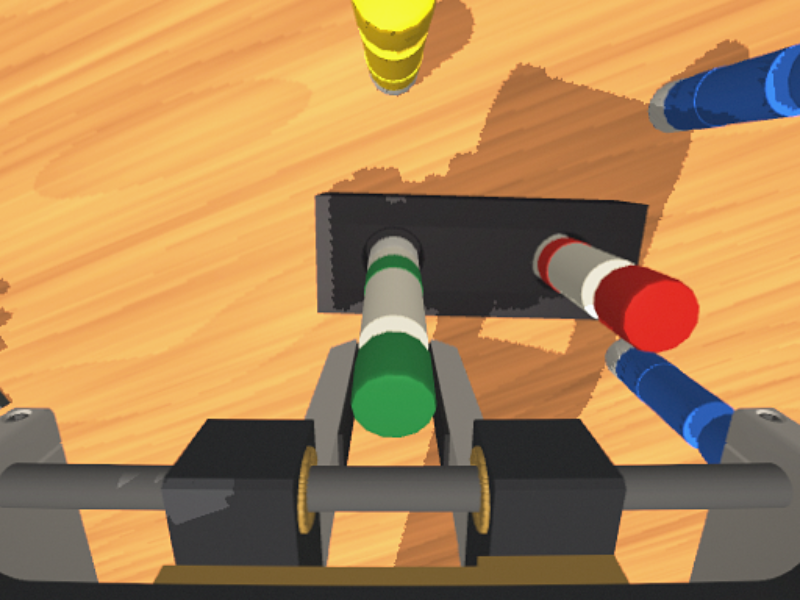

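```bash
python3 -m crank '[{"tx":-0.6,"ty":0,"tz":0.1,"twist":0,"grip":0},{"tx":-0.6,"ty":0,"tz":0.1,"twist":0,"grip":0},{"tx":-0.6,"ty":0,"tz":0.2,"twist":0,"grip":0},{"tx":-0.6,"ty":0,"tz":0.2,"twist":0,"grip":0},{"tx":-0.6,"ty":0,"tz":0.2,"twist":0,"grip":0},{"tx":0,"ty":0,"tz":0,"twist":0,"grip":0}]'
python3 - <<'E'
from h import *
p=snap("wrist");show(p,"l_wrist")
import pickle;pickle.dump(p,open("W4.pkl","wb"))
p=snap("side");show(p,"l_side",(190,330,200,340))
E
```

```text
time: 14.32
tool_pos: [0.4386, -0.228, 0.1139]
ee_rot: [-3.141, 0.002, -0.355]
wrist_force: [1.3, 0.1, -1.2]
width: 0.0292
```

View pics/l_wrist.png

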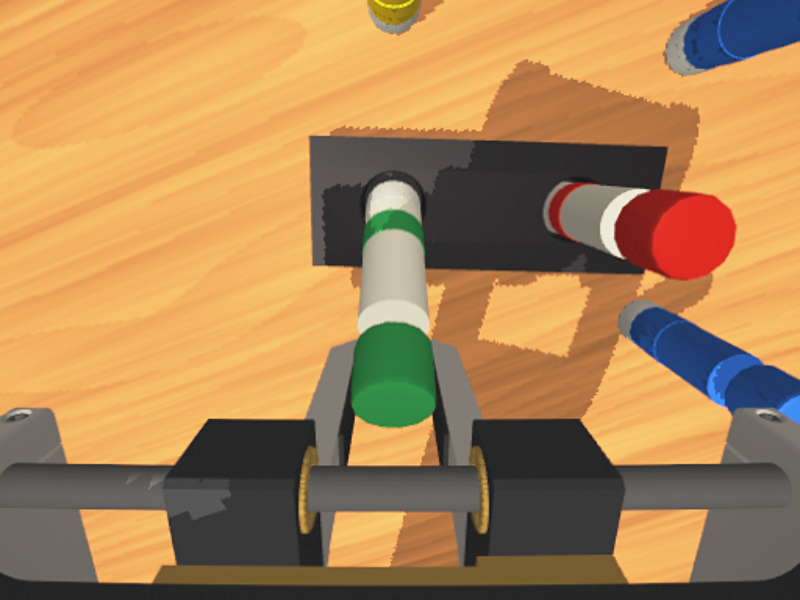

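View pics/l_side.png

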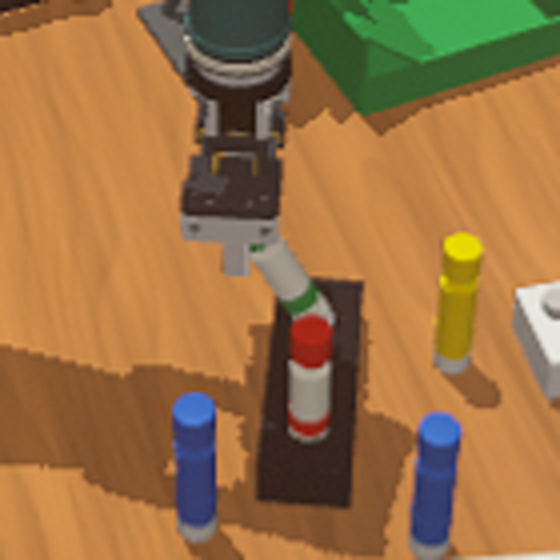

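```bash
python3 -m crank '[{"tx":0,"ty":0,"tz":-5,"twist":0,"grip":0},{"tx":0,"ty":0,"tz":-6,"twist":0,"grip":0},{"tx":0,"ty":0,"tz":-6,"twist":0,"grip":0},{"tx":0,"ty":0,"tz":-5,"twist":0,"grip":0},{"tx":0,"ty":0,"tz":-4,"twist":0,"grip":0},{"tx":0,"ty":0,"tz":0,"twist":0,"grip":0}, {"tx":0,"ty":0,"tz":0,"twist":0,"grip":0}]'
python3 - <<'E'
from h import *
import pickle
p=snap("wrist");show(p,"m_wrist",(170,340,80,280));pickle.dump((p,get_obs()),open("W5.pkl","wb"))
p=snap("side");show(p,"m_side",(180,340,120,260));pickle.dump(p,open("S5.pkl","wb"))
E
```

```text
time: 15.3
tool_pos: [0.4391, -0.2282, 0.3722]
ee_rot: [-3.141, 0.004, -0.355]
wrist_force: [0.5, -0.1, -1.9]
width: 0.029
```

View pics/m_wrist.png

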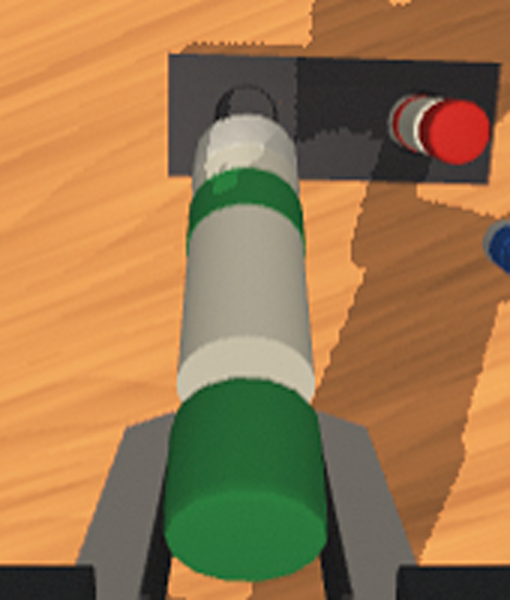

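View pics/m_side.png

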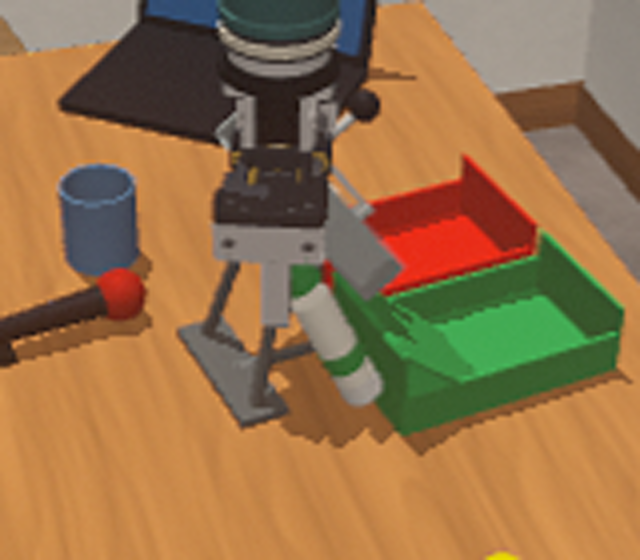

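```bash
cat > fit.py <<'E'
from h import *
def stick(o,th,g,dx,yo):
    R=Ro.from_euler('xyz',o["ee_rot"]).as_matrix();u=np.array([-np.sin(th),0,-np.cos(th)])
    G=np.array([dx,yo,-.008]);C=G-g*u
    a=np.linspace(0,2*np.pi,73);e1=np.array([0,1,0]);e2=np.cross(u,e1)
    ring=.015*(np.cos(a)[:,None]*e1+np.sin(a)[:,None]*e2)
    w=lambda q:q@R.T+o["tool_pos"]
    return w(C+.065*u+ring),w(C-.065*u+ring),w(C[None])[0],R@u
def fit(p,o,top_rows,cols,foot_row,Sd=None,foot_s=None):
    def res(v):
        t,f,c,u=stick(o,*v);tp=proj(p,t);fp=proj(p,f)
        r=[tp[:,1].max()-top_rows[1],tp[:,1].min()-top_rows[0],tp[:,0].min()-cols[0],tp[:,0].max()-cols[1],fp[:,1].min()-foot_row]
        if Sd is not None:
            q=proj(Sd,f);r+=[.7*(q[:,1].max()-foot_s[1]),.7*(q[:,0].max()-foot_s[0])]
        return r
    s=least_squares(res,[.6,.036,0,0],x_scale=[.1,.01,.01,.01]);return s
E
python3 - <<'E'
from fit import *
import pickle
p,o=pickle.load(open("W5.pkl","rb"));S=pickle.load(open("S5.pkl","rb"))
w=lambda v,o0:o0+v/3-.33
for a in [(None,None),(S,(180+382/4-.4,120+407/4-.4))]:
    s=fit(p,o,(w(488,80),w(580,80)),(w(165,170),w(327,170)),w(113,80),*a);print(np.degrees(s.x[0]),s.x[1:],np.round(s.fun,1))
E
```

```text
27.07772214945691 [ 0.03864079  0.01294388 -0.00064238] [-0.2  0.1 -0.2  0.2  0.1]
26.87077950071086 [ 0.03748388  0.01394126 -0.00067276] [ 0.1  0.  -0.4  0.3 -0.1  1.2 -0.1]
```

```bash
python3 -m crank '[{"tx":0,"ty":0,"tz":6,"twist":0,"grip":0},{"tx":0,"ty":0,"tz":6,"twist":0,"grip":0},{"tx":0,"ty":0,"tz":6,"twist":0,"grip":0},{"tx":0,"ty":0,"tz":5,"twist":0,"grip":0},{"tx":0,"ty":0,"tz":3,"twist":0,"grip":0},{"tx":0,"ty":0,"tz":0,"twist":0,"grip":0}]'
python3 -m crank '[{"tx":-0.5,"ty":0,"tz":0.2,"twist":0,"grip":0},{"tx":-0.5,"ty":0,"tz":0.2,"twist":0,"grip":0},{"tx":-0.5,"ty":0,"tz":0.2,"twist":0,"grip":0},{"tx":-0.4,"ty":0,"tz":0.2,"twist":0,"grip":0},{"tx":0,"ty":0,"tz":0,"twist":0,"grip":0}]'
python3 - <<'E'
from h import *
import pickle
p=snap("wrist");show(p,"n_wrist",(170,340,80,280));pickle.dump((p,get_obs()),open("W6.pkl","wb"))
E
```

```text
time: 16.15
tool_pos: [0.4372, -0.2269, 0.1104]
ee_rot: [-3.14, 0.007, -0.355]
wrist_force: [0.8, -0.7, -1.3]
width: 0.0295
time: 16.77
tool_pos: [0.4214, -0.2218, 0.1069]
ee_rot: [3.141, -0.0, -0.355]
wrist_force: [0.3, -0.6, 0.5]
width: 0.0294
```

View pics/n_wrist.png

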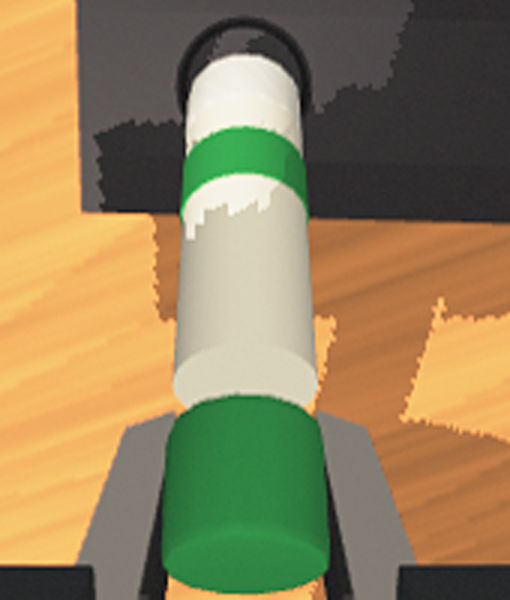

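```bash
python3 - <<'E'
from fit import *
import pickle
p,o=pickle.load(open("W6.pkl","rb"))
w=lambda v,o0:o0+v/3-.33
s=fit(p,o,(w(528,80),w(593,80)),(w(162,170),w(329,170)),w(55,80));print(np.degrees(s.x[0]),s.x[1:],np.round(s.fun,1))
E
```

```text
36.65689751915885 [ 0.02989338  0.0194734  -0.00077745] [-0.2  0.1 -0.2  0.2  0.1]
```

```bash
python3 -m crank '[{"tx":0,"ty":0,"tz":-5.8,"twist":0,"grip":0},{"tx":0,"ty":0,"tz":-5.8,"twist":0,"grip":0},{"tx":0,"ty":0,"tz":-5.8,"twist":0,"grip":0},{"tx":0,"ty":0,"tz":-5.8,"twist":0,"grip":0},{"tx":0,"ty":0,"tz":-5.8,"twist":0,"grip":0},{"tx":-2.2,"ty":-5.5,"tz":0,"twist":0,"grip":0},{"tx":-2.2,"ty":-5.5,"tz":0,"twist":0,"grip":0},{"tx":-2.2,"ty":-5.5,"tz":0,"twist":0,"grip":0},{"tx":-2.2,"ty":-5.5,"tz":0,"twist":0,"grip":0},{"tx":-2.2,"ty":-5.5,"tz":0,"twist":0,"grip":0},{"tx":-2.2,"ty":-5.5,"tz":0,"twist":0,"grip":0}]'
python3 -m crank '[{"tx":0,"ty":0,"tz":0,"twist":-9.7,"grip":0},{"tx":0,"ty":0,"tz":0,"twist":-9.7,"grip":0},{"tx":0,"ty":0,"tz":0,"twist":-9.7,"grip":0},{"tx":0,"ty":0,"tz":0,"twist":0,"grip":0},{"tx":0,"ty":0,"tz":0,"twist":0,"grip":0}]'
python3 - <<'E'
from h import *
import pickle
p=snap("wrist");show(p,"o_wrist");pickle.dump((p,get_obs()),open("W7.pkl","wb"));show(p,"o_wristc",(170,340,80,280));
p=snap("side");show(p,"o_side",(180,340,80,220));print(get_obs()["tool_pos"])
E
```

```text
time: 18.2
tool_pos: [0.4117, 0.1351, 0.396]
ee_rot: [3.14, 0.001, -0.356]
wrist_force: [0.2, 0.1, -1.4]
width: 0.029
time: 18.82
tool_pos: [0.4125, 0.1333, 0.3962]
ee_rot: [3.141, 0.001, 0.15]
wrist_force: [-0.2, -0.4, -1.6]
width: 0.0293
[0.4125491  0.13333163 0.39630776]
```

View pics/o_wrist.png

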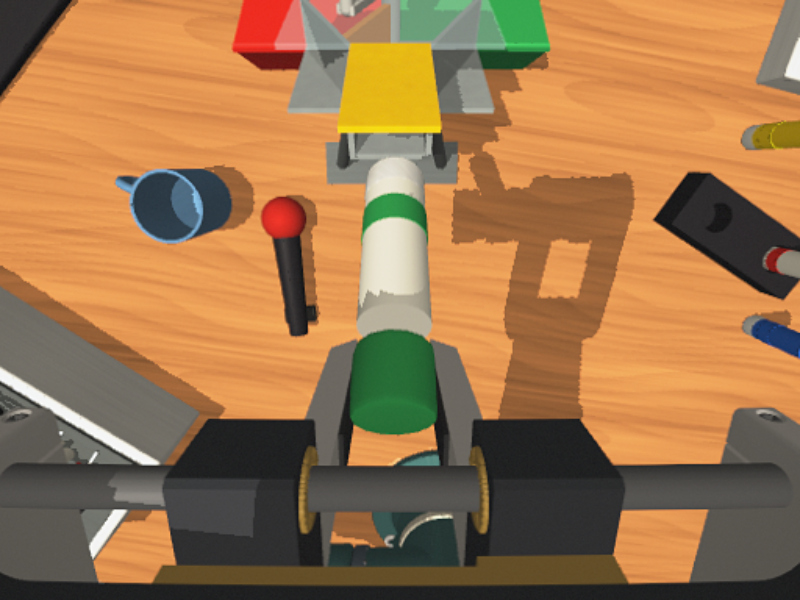

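View pics/o_side.png

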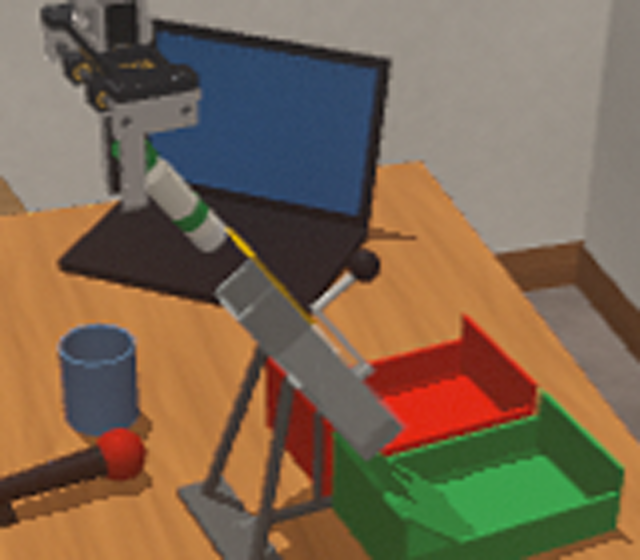

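View pics/o_wristc.png

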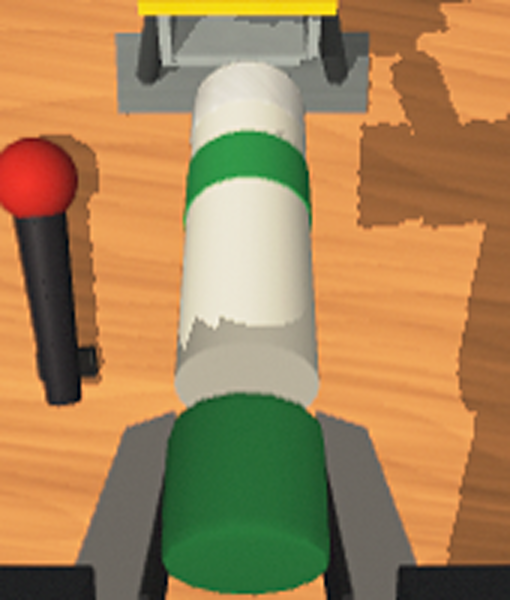

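```bash
cat >> fit.py <<'E'
def inS(o,x,pose=(.5197,.1524,.1532)):
    t,f,c,u=stick(o,*x);cy,sy=np.cos(pose[2]),np.sin(pose[2]);M=np.array([[cy,sy,0],[-sy,cy,0],[0,0,1]])
    q=M@(c-[pose[0],pose[1],.272]);uu=M@u
    print("theta",np.degrees(x[0]),"g,dx,yo",x[1:],"C: s,n,y mm",1e3*q@D,1e3*q@N,1e3*q[1],"u",uu)
E
python3 - <<'E'
from fit import *
import pickle
p,o=pickle.load(open("W7.pkl","rb"))
w=lambda v,o0:o0+v/3-.33
s=fit(p,o,(w(526,80),w(592,80)),(w(162,170),w(329,170)),w(61,80));print(np.round(s.fun,1));inS(o,s.x)
E
```

```text
[-0.  0. -0.  0.  0.]
theta 35.962459597520464 g,dx,yo [ 0.03120768  0.01867149 -0.00096076] C: s,n,y mm -128.80018614081123 2.4771480134793933 -1.6194729348016592 u [-0.58649778  0.00169988  0.80994905]
```

```bash
python3 -m crank '[{"tx":-0.2,"ty":-0.2,"tz":0.1,"twist":0,"grip":0},{"tx":0.86,"ty":0,"tz":1.23,"twist":0,"grip":0},{"tx":0.86,"ty":0,"tz":1.23,"twist":0,"grip":0},{"tx":0.86,"ty":0,"tz":1.23,"twist":0,"grip":0},{"tx":0.86,"ty":0,"tz":1.23,"twist":0,"grip":0},{"tx":0,"ty":0,"tz":0,"twist":0,"grip":0}]'
python3 - <<'E'
from h import *
p=snap("wrist");show(p,"p_wrist")
p=snap("side");show(p,"p_side",(180,340,80,220));print(get_obs()["tool_pos"])
E
```

```text
time: 19.68
tool_pos: [0.4445, 0.1403, 0.344]
ee_rot: [3.141, 0.004, 0.152]
wrist_force: [-0.5, 0.1, -2.1]
width: 0.0294
[0.44442152 0.14038265 0.34609373]
```

View pics/p_wrist.png

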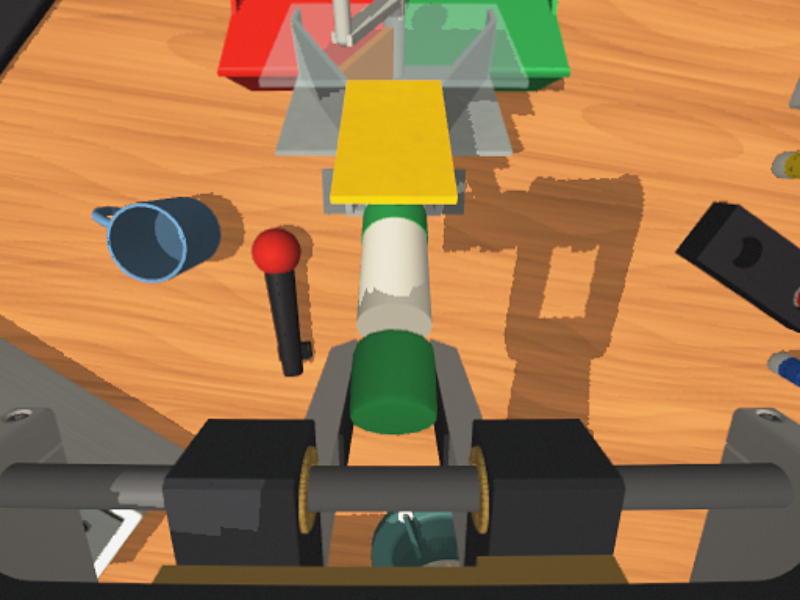

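View pics/p_side.png

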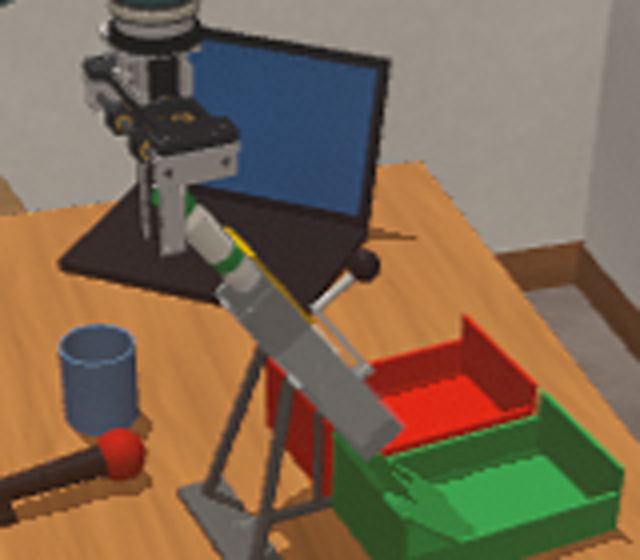

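```bash
python3 -m crank '[{"tx":0.86,"ty":0,"tz":1.23,"twist":0,"grip":0},{"tx":0.86,"ty":0,"tz":1.23,"twist":0,"grip":0},{"tx":0,"ty":0,"tz":0,"twist":0,"grip":0}]';python3 -m crank '[{"tx":0.86,"ty":0,"tz":1.23,"twist":0,"grip":0},{"tx":0.86,"ty":0,"tz":1.23,"twist":0,"grip":0},{"tx":0,"ty":0,"tz":0,"twist":0,"grip":0}]'
python3 - <<'E'
from h import *
p=snap("wrist");show(p,"q_wrist")
p=snap("side");show(p,"q_side",(180,340,80,220));print(get_obs()["tool_pos"])
E
```

```text
time: 20.15
tool_pos: [0.4614, 0.1429, 0.3194]
ee_rot: [3.141, 0.004, 0.153]
wrist_force: [0.0, -0.1, -1.3]
width: 0.0291
time: 20.52
tool_pos: [0.4784, 0.1456, 0.2949]
ee_rot: [3.141, 0.003, 0.153]
wrist_force: [-0.2, 0.6, -1.5]
width: 0.0292
[0.47848459 0.14560057 0.29679391]
```

View pics/q_wrist.png

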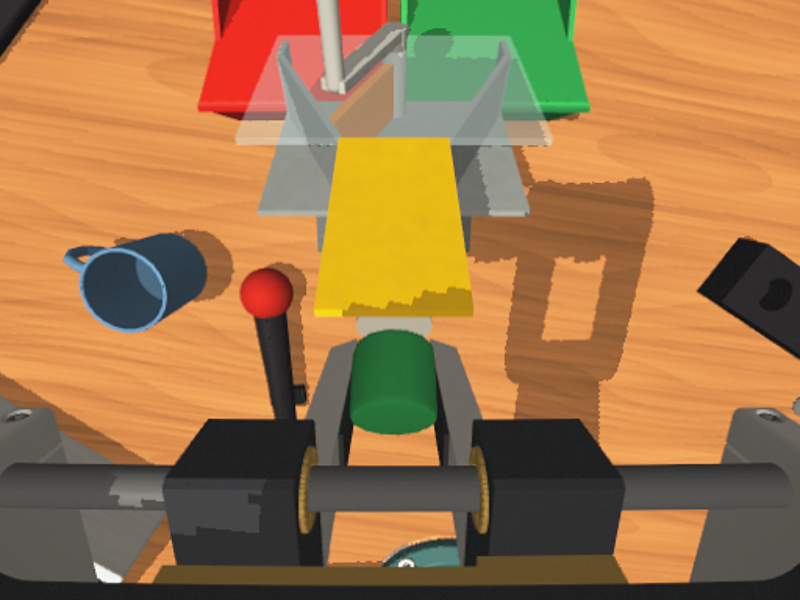

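View pics/q_side.png

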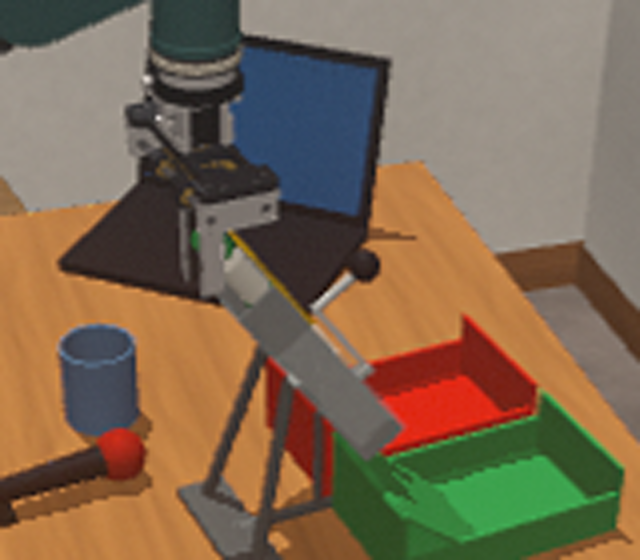

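```bash
python3 -m crank '[{"tx":0.2,"ty":0,"tz":0.3,"twist":0,"grip":0},{"tx":0,"ty":0,"tz":0,"twist":0,"grip":0},{"tx":0,"ty":0,"tz":0,"twist":0,"grip":1},{"tx":0,"ty":0,"tz":0,"twist":0,"grip":1},{"tx":0,"ty":0,"tz":0,"twist":0,"grip":1},{"tx":0,"ty":0,"tz":0,"twist":0,"grip":1},{"tx":0,"ty":0,"tz":0,"twist":0,"grip":1},{"tx":0,"ty":0,"tz":0,"twist":0,"grip":1}]'
python3 - <<'E'
from h import *
p=snap("wrist");show(p,"r_wrist")
p=snap("side");show(p,"r_side",(180,340,80,220));print(get_obs()["tool_pos"])
E
```

```text
time: 21.62
tool_pos: [0.4803, 0.1459, 0.294]
ee_rot: [3.142, 0.0, 0.153]
wrist_force: [-0.4, -0.3, -0.3]
width: 0.0855
[0.48035158 0.14589587 0.29401257]
```

View pics/r_wrist.png

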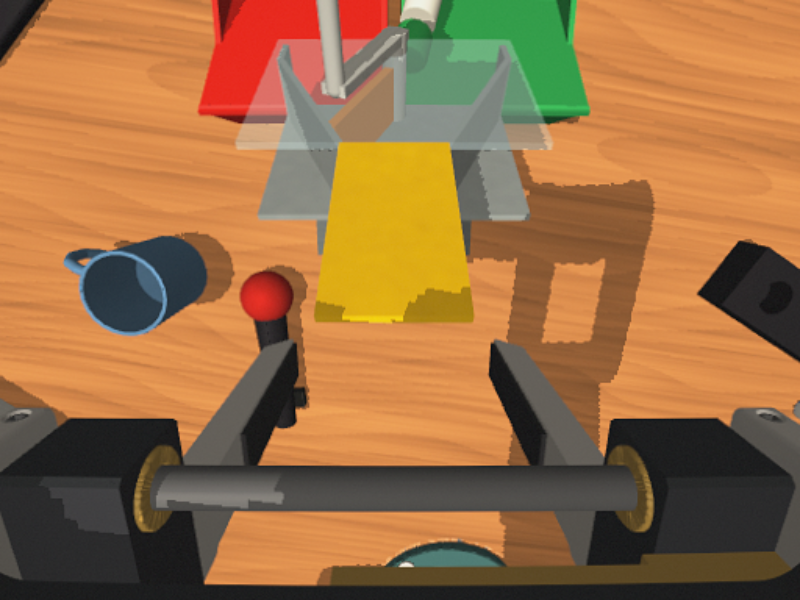

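View pics/r_side.png

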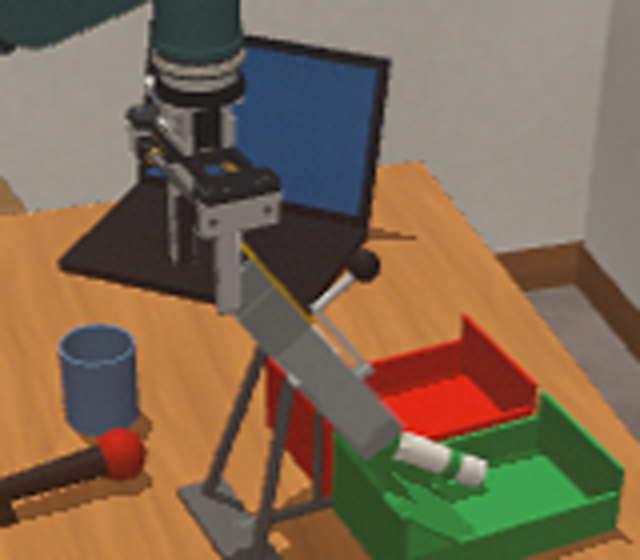

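```bash
python3 -m crank '[{"tx":-0.5,"ty":0,"tz":-5,"twist":0,"grip":1},{"tx":0,"ty":0,"tz":-5.5,"twist":0,"grip":0},{"tx":0,"ty":0,"tz":-4.5,"twist":0,"grip":0},{"tx":5.7,"ty":-2.4,"tz":0,"twist":0,"grip":0},{"tx":5.7,"ty":-2.4,"tz":0,"twist":0,"grip":0},{"tx":5.7,"ty":-3,"tz":0,"twist":0,"grip":0},{"tx":0,"ty":0,"tz":4,"twist":0,"grip":0},{"tx":0,"ty":0,"tz":4,"twist":0,"grip":0},{"tx":0,"ty":0,"tz":0,"twist":0,"grip":0},{"tx":0,"ty":0,"tz":0,"twist":0,"grip":0}]'
python3 - <<'E'
from h import *
p=snap("wrist");show(p,"s_wrist")
p=snap("side");show(p,"s_side",(180,340,80,220));print(get_obs()["tool_pos"])
E
```

```text
time: 22.98
tool_pos: [0.631, 0.2471, 0.3671]
ee_rot: [-3.141, -0.004, 0.153]
wrist_force: [-0.1, -0.5, -0.3]
width: 0.0075
[0.63119154 0.24707672 0.36933804]
```

View pics/s_wrist.png

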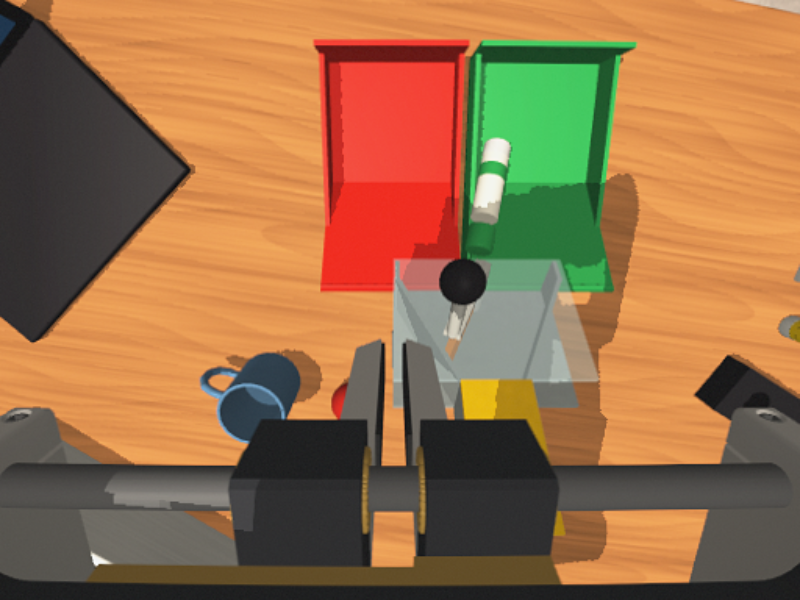

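View pics/s_side.png

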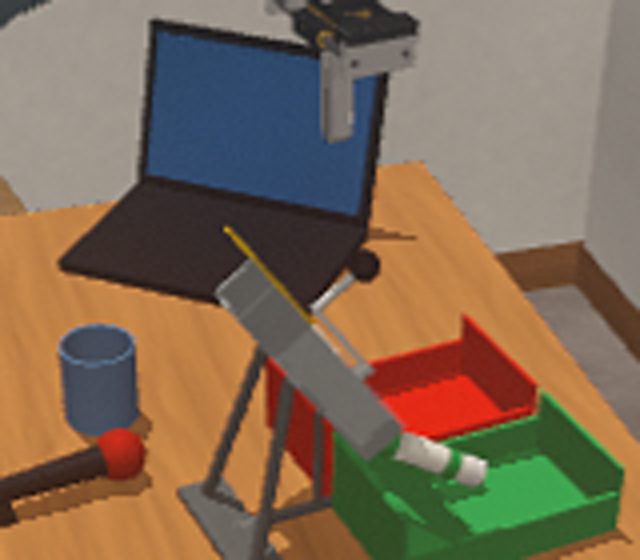

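```bash
python3 -m crank '[{"tx":0.2,"ty":0,"tz":6,"twist":0,"grip":0},{"tx":0,"ty":0,"tz":4,"twist":0,"grip":0},{"tx":0,"ty":0,"tz":2.2,"twist":0,"grip":0},{"tx":0,"ty":0,"tz":0,"twist":0,"grip":0},{"tx":0,"ty":1.0,"tz":0,"twist":0,"grip":0},{"tx":0,"ty":0.5,"tz":0,"twist":0,"grip":0},{"tx":0,"ty":0.5,"tz":0,"twist":0,"grip":0},{"tx":0,"ty":0.5,"tz":0,"twist":0,"grip":0},{"tx":0,"ty":0,"tz":0,"twist":0,"grip":0}]'
python3 -m crank '[{"tx":0,"ty":0.5,"tz":0,"twist":0,"grip":0},{"tx":0,"ty":0.5,"tz":0,"twist":0,"grip":0},{"tx":0,"ty":0.5,"tz":0,"twist":0,"grip":0},{"tx":0,"ty":0.5,"tz":0,"twist":0,"grip":0},{"tx":0,"ty":0,"tz":0,"twist":0,"grip":0}]'
python3 - <<'E'
from h import *
p=snap("wrist");show(p,"t_wrist")
E
```

```text
time: 24.2
tool_pos: [0.6362, 0.2263, 0.2456]
ee_rot: [-3.134, -0.004, 0.157]
wrist_force: [-2.9, 8.0, 7.0]
width: 0.0003
time: 24.82
tool_pos: [0.6401, 0.2054, 0.2452]
ee_rot: [-3.137, -0.005, 0.155]
wrist_force: [-0.3, 5.7, 4.3]
width: 0.0003
```

View pics/t_wrist.png

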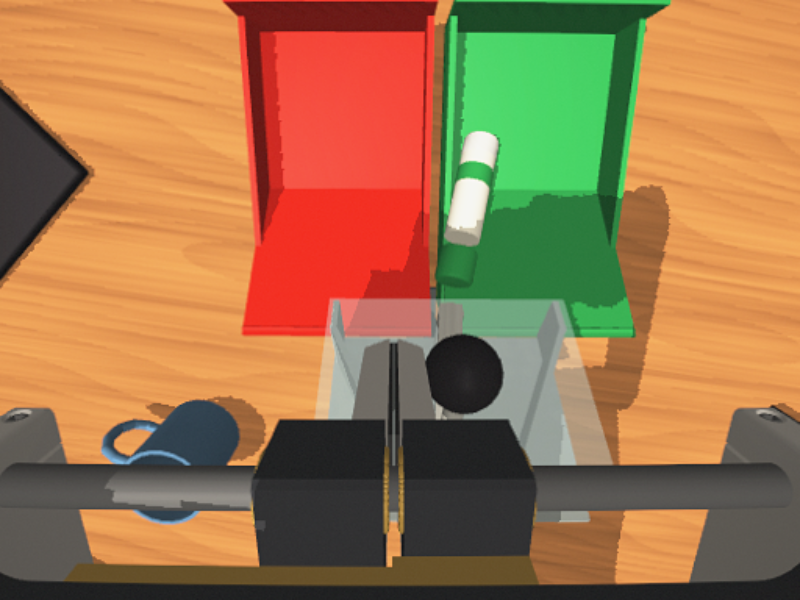

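```bash
python3 -m crank '[{"tx":0,"ty":0.5,"tz":0,"twist":0,"grip":0},{"tx":0,"ty":0.5,"tz":0,"twist":0,"grip":0},{"tx":0,"ty":0.5,"tz":0,"twist":0,"grip":0},{"tx":0,"ty":0.5,"tz":0,"twist":0,"grip":0},{"tx":0,"ty":0.4,"tz":0,"twist":0,"grip":0},{"tx":0,"ty":0.3,"tz":0,"twist":0,"grip":0},{"tx":0,"ty":0,"tz":0,"twist":0,"grip":0}]'
python3 -m crank '[{"tx":0,"ty":0.3,"tz":0,"twist":0,"grip":0},{"tx":0,"ty":0,"tz":0,"twist":0,"grip":0}]'
python3 -m crank '[{"tx":0,"ty":0.3,"tz":0,"twist":0,"grip":0},{"tx":0,"ty":0,"tz":0,"twist":0,"grip":0}]'
```

```text
time: 25.75
tool_pos: [0.6442, 0.1763, 0.2425]
ee_rot: [-3.141, -0.001, 0.153]
wrist_force: [0.0, 3.8, 3.5]
width: 0.0008
time: 26.0
tool_pos: [0.6447, 0.173, 0.2418]
ee_rot: [3.141, -0.0, 0.152]
wrist_force: [0.0, 3.9, 2.0]
width: 0.0004
time: 26.25
tool_pos: [0.6453, 0.1702, 0.2415]
ee_rot: [3.141, -0.0, 0.152]
wrist_force: [2.6, 4.3, 1.5]
width: 0.0002
```

```bash
python3 -m crank '[{"tx":0,"ty":0.2,"tz":0,"twist":0,"grip":0},{"tx":0,"ty":0,"tz":0,"twist":0,"grip":0}]'
python3 -m crank '[{"tx":0,"ty":0.2,"tz":0,"twist":0,"grip":0},{"tx":0,"ty":0,"tz":0,"twist":0,"grip":0}]'
python3 -m crank '[{"tx":0,"ty":0.2,"tz":0,"twist":0,"grip":0},{"tx":0,"ty":0,"tz":0,"twist":0,"grip":0}]'
```

```text
time: 26.5
tool_pos: [0.6457, 0.1686, 0.2413]
ee_rot: [-3.141, -0.0, 0.153]
wrist_force: [3.0, 5.6, 0.8]
width: 0.0005
time: 26.75
tool_pos: [0.6457, 0.1683, 0.2413]
ee_rot: [-3.138, -0.001, 0.155]
wrist_force: [2.4, 8.7, 1.8]
width: 0.0004
time: 27.0
tool_pos: [0.6457, 0.1682, 0.2413]
ee_rot: [-3.135, -0.001, 0.157]
wrist_force: [1.5, 12.2, 0.7]
width: 0.0008
```

```bash
python3 -m crank '[{"tx":0,"ty":0.2,"tz":0,"twist":0,"grip":0},{"tx":0,"ty":0,"tz":0,"twist":0,"grip":0}]'; python3 -m crank '[{"tx":0,"ty":-1,"tz":0,"twist":0,"grip":0},{"tx":0,"ty":-2.8,"tz":0,"twist":0,"grip":0},{"tx":0,"ty":0,"tz":-5,"twist":0,"grip":1},{"tx":0,"ty":0,"tz":-5,"twist":0,"grip":1},{"tx":-1,"ty":0,"tz":-5,"twist":0,"grip":1},{"tx":-3,"ty":0,"tz":-5,"twist":0,"grip":1},{"tx":0,"ty":0,"tz":0,"twist":0,"grip":1}]'
python3 - <<'E'
from h import *
p=snap("wrist");show(p,"u_wrist");import pickle;pickle.dump(p,open("W8.pkl","wb"))
E
```

```text
time: 27.25
tool_pos: [0.6457, 0.1681, 0.2413]
ee_rot: [-3.132, -0.001, 0.159]
wrist_force: [1.4, 15.6, 0.3]
width: 0.0006
time: 28.12
tool_pos: [0.5996, 0.1924, 0.4489]
ee_rot: [3.14, -0.01, 0.15]
wrist_force: [-0.8, 0.7, 0.5]
width: 0.047
```

View pics/u_wrist.png

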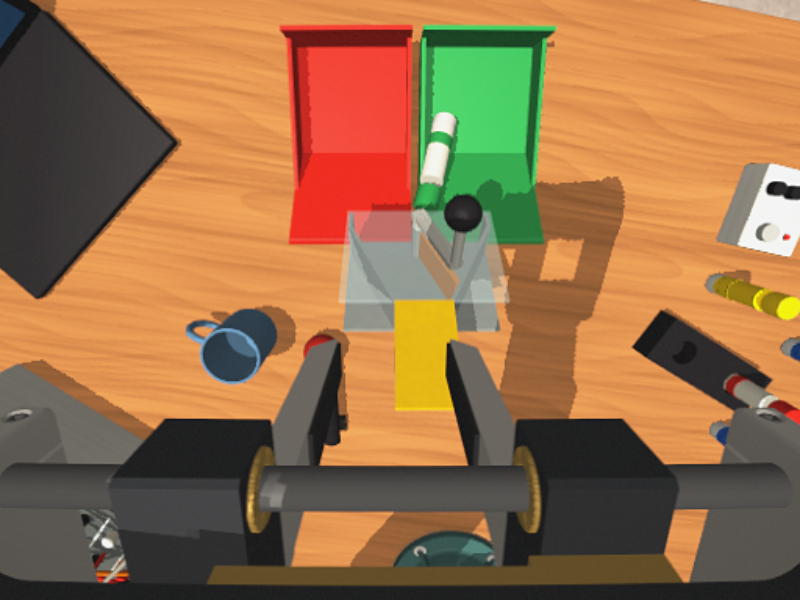

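```bash
python3 -m crank '[{"tx":-2.2,"ty":5.06,"tz":0,"twist":0,"grip":1},{"tx":-2.2,"ty":5.06,"tz":0,"twist":0,"grip":1},{"tx":-2.2,"ty":5.06,"tz":0,"twist":0,"grip":1},{"tx":-2.2,"ty":5.06,"tz":0,"twist":0,"grip":1},{"tx":-2.2,"ty":5.06,"tz":0,"twist":0,"grip":1},{"tx":-2.2,"ty":5.06,"tz":0,"twist":0,"grip":1},{"tx":-2.2,"ty":5.06,"tz":0,"twist":0,"grip":1},{"tx":-2.2,"ty":5.06,"tz":0,"twist":0,"grip":1},{"tx":-2.2,"ty":5.06,"tz":0,"twist":0,"grip":1},{"tx":-2.2,"ty":5.06,"tz":0,"twist":0,"grip":1}]'
python3 -m crank '[{"tx":0,"ty":0,"tz":4,"twist":9.7,"grip":1},{"tx":0,"ty":0,"tz":4,"twist":9.7,"grip":1},{"tx":0,"ty":0,"tz":4,"twist":9.7,"grip":1},{"tx":-3.4,"ty":0,"tz":0,"twist":0,"grip":1},{"tx":0,"ty":0,"tz":0,"twist":0,"grip":1}]'
python3 - <<'E'
from h import *
import pickle;p=pickle.load(open("W8.pkl","rb"));X=onz(p,np.array([463,213])*.64,.254)
d=X[:2]-[.5197,.1524];c,s=np.cos(.1532),np.sin(.1532);y=-s*d[0]+c*d[1];print("lever",np.arcsin(y/.075))
p=snap("wrist");show(p,"v_wrist");pickle.dump(p,open("W9.pkl","wb"))
E
```

```text
time: 29.42
tool_pos: [0.459, -0.3422, 0.4382]
ee_rot: [-3.137, 0.006, 0.151]
wrist_force: [0.9, 0.1, 0.0]
width: 0.0935
time: 30.05
tool_pos: [0.4261, -0.3275, 0.3185]
ee_rot: [-3.14, 0.007, -0.357]
wrist_force: [0.1, -0.7, 0.1]
width: 0.0941
lever -0.4110400150055468
```

View pics/v_wrist.png

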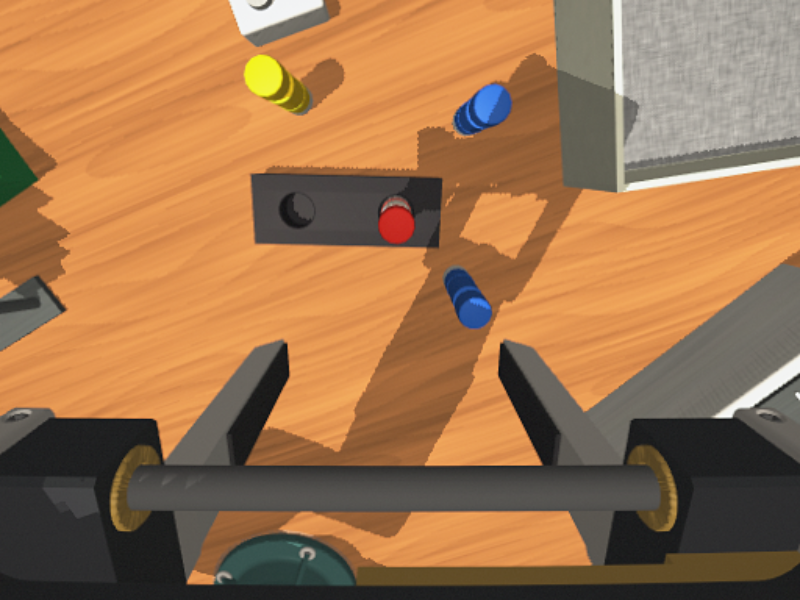

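```bash
python3 - <<'E'
from h import *
import pickle;p=pickle.load(open("W9.pkl","rb"))
print("red",onz(p,np.array([396.5,225])*.64-.2,.14),"blue",onz(p,np.array([475,314])*.64-.2,.13))
o=get_obs();print(o["tool_pos"],o["ee_rot"])
E
```

```text
red [ 0.46042264 -0.34189617  0.14      ] blue [ 0.36388701 -0.3782846   0.13      ]
[ 0.42720715 -0.32797006  0.3195199 ] [-3.14093227  0.00439681 -0.35677882]
```

```bash
python3 -m crank '[{"tx":3.5,"ty":0.1,"tz":0,"twist":0,"grip":1},{"tx":0,"ty":0,"tz":5.4,"twist":0,"grip":1},{"tx":0,"ty":0,"tz":5.4,"twist":0,"grip":1},{"tx":0,"ty":0,"tz":5.4,"twist":0,"grip":1},{"tx":0,"ty":0,"tz":5.4,"twist":0,"grip":1},{"tx":0,"ty":0,"tz":0,"twist":0,"grip":1},{"tx":0,"ty":0,"tz":0,"twist":0,"grip":1}]'
python3 - <<'E'
from h import *
p=snap("wrist");show(p,"x_wrist")
E
```

```text
time: 30.98
tool_pos: [0.462, -0.342, 0.1078]
ee_rot: [3.14, -0.002, -0.355]
wrist_force: [-0.3, -0.7, 0.5]
width: 0.094
```

View pics/x_wrist.png

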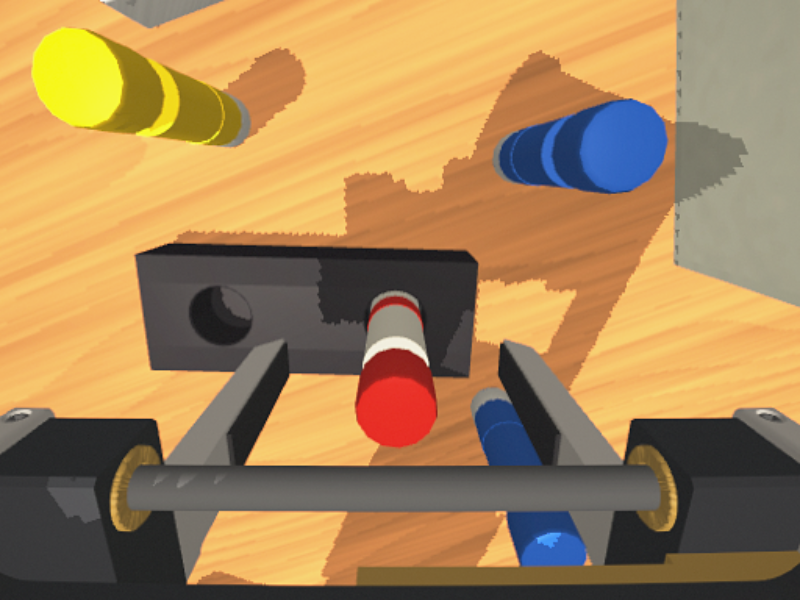

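```bash
python3 -m crank '[{"tx":-0.1,"ty":0,"tz":0.5,"twist":0,"grip":0},{"tx":0,"ty":0,"tz":0,"twist":0,"grip":0},{"tx":0,"ty":0,"tz":0,"twist":0,"grip":0},{"tx":0,"ty":0,"tz":0,"twist":0,"grip":0},{"tx":0,"ty":0,"tz":0,"twist":0,"grip":0},{"tx":0,"ty":0,"tz":0,"twist":0,"grip":0},{"tx":0,"ty":0,"tz":0,"twist":0,"grip":0}]'; python3 -m crank '[{"tx":0,"ty":0,"tz":-1,"twist":0,"grip":0},{"tx":0,"ty":0,"tz":-1,"twist":0,"grip":0},{"tx":0,"ty":0,"tz":0,"twist":0,"grip":0},{"tx":-0.6,"ty":0,"tz":0,"twist":0,"grip":0},{"tx":-0.6,"ty":0,"tz":0,"twist":0,"grip":0},{"tx":-0.6,"ty":0,"tz":0,"twist":0,"grip":0},{"tx":-0.6,"ty":0,"tz":0,"twist":0,"grip":0},{"tx":-0.6,"ty":0,"tz":0,"twist":0,"grip":0}]'; python3 -m crank '[{"tx":-0.6,"ty":0,"tz":0.1,"twist":0,"grip":0},{"tx":-0.6,"ty":0,"tz":0.1,"twist":0,"grip":0},{"tx":-0.6,"ty":0,"tz":0.2,"twist":0,"grip":0},{"tx":-0.6,"ty":0,"tz":0.2,"twist":0,"grip":0},{"tx":-0.6,"ty":0,"tz":0.2,"twist":0,"grip":0},{"tx":0,"ty":0,"tz":0,"twist":0,"grip":0}]'
python3 - <<'E'
from h import *
p=snap("wrist");show(p,"y_wrist")
E
```

```text
time: 31.9
tool_pos: [0.4599, -0.3407, 0.101]
ee_rot: [3.141, 0.0, -0.355]
wrist_force: [0.6, -0.9, -1.5]
width: 0.0294
time: 32.9
tool_pos: [0.4332, -0.3312, 0.1222]
ee_rot: [3.14, -0.006, -0.355]
wrist_force: [2.1, -2.2, -0.0]
width: 0.0292
time: 33.65
tool_pos: [0.4028, -0.3192, 0.1124]
ee_rot: [-3.141, 0.002, -0.355]
wrist_force: [1.0, -1.1, -0.2]
width: 0.0289
```

View pics/y_wrist.png

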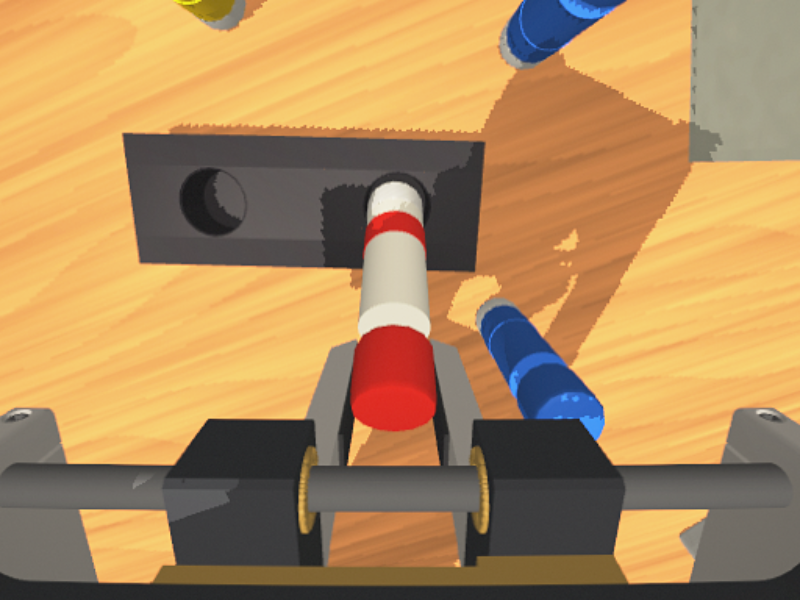

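```bash
python3 -m crank '[{"tx":-0.5,"ty":0,"tz":0.2,"twist":0,"grip":0},{"tx":-0.5,"ty":0,"tz":0.2,"twist":0,"grip":0},{"tx":-0.5,"ty":0,"tz":0.2,"twist":0,"grip":0},{"tx":0,"ty":0,"tz":0,"twist":0,"grip":0},{"tx":0,"ty":0,"tz":0,"twist":0,"grip":0}]'
python3 - <<'E'
from h import *
import pickle
p=snap("wrist");show(p,"z_wrist",(170,340,80,280));pickle.dump((p,get_obs()),open("W10.pkl","wb"))
E
```

```text
time: 34.33
tool_pos: [0.3895, -0.3144, 0.1071]
ee_rot: [-3.141, 0.0, -0.355]
wrist_force: [1.0, -1.4, -1.6]
width: 0.0293
```

View pics/z_wrist.png

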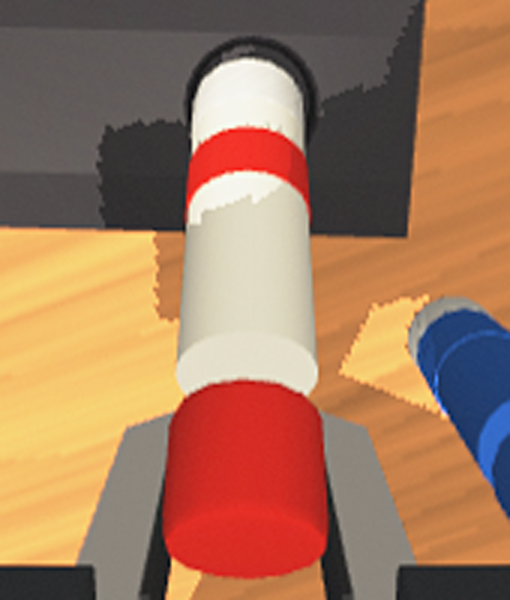

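```bash
python3 - <<'E'
from fit import *
import pickle
p,o=pickle.load(open("W10.pkl","rb"))
w=lambda v,o0:o0+v/3-.33
s=fit(p,o,(w(505,80),w(578,80)),(w(165,170),w(328,170)),w(58,80));inS(o,s.x)
E
```

```text
theta 35.00918442592029 g,dx,yo [ 0.03413099  0.01846354 -0.00061682] C: s,n,y mm 56.04073860414351 -242.24060541629294 -459.55734751627693 u [-0.50112412  0.27918017  0.81910503]
```

```bash
python3 -m crank '[{"tx":0,"ty":0,"tz":-5.7,"twist":0,"grip":0},{"tx":0,"ty":0,"tz":-5.8,"twist":0,"grip":0},{"tx":0,"ty":0,"tz":-5.8,"twist":0,"grip":0},{"tx":0,"ty":0,"tz":-5.8,"twist":0,"grip":0},{"tx":0,"ty":0,"tz":-5.8,"twist":0,"grip":0},{"tx":-1.7,"ty":-5.4,"tz":0,"twist":0,"grip":0},{"tx":-1.7,"ty":-5.4,"tz":0,"twist":0,"grip":0},{"tx":-1.7,"ty":-5.4,"tz":0,"twist":0,"grip":0},{"tx":-1.7,"ty":-5.4,"tz":0,"twist":0,"grip":0},{"tx":-1.7,"ty":-5.4,"tz":0,"twist":0,"grip":0},{"tx":-1.7,"ty":-5.4,"tz":0,"twist":0,"grip":0},{"tx":-1.7,"ty":-5.4,"tz":0,"twist":0,"grip":0}]'
python3 -m crank '[{"tx":-1.7,"ty":-5.3,"tz":0,"twist":0,"grip":0},{"tx":0,"ty":0,"tz":0,"twist":-9.7,"grip":0},{"tx":0,"ty":0,"tz":0,"twist":-9.7,"grip":0},{"tx":0,"ty":0,"tz":0,"twist":-9.7,"grip":0},{"tx":0,"ty":0,"tz":0,"twist":0,"grip":0},{"tx":0,"ty":0,"tz":0,"twist":0,"grip":0}]'
python3 - <<'E'
from h import *
import pickle
p=snap("wrist");pickle.dump((p,get_obs()),open("W11.pkl","wb"));show(p,"A_wristc",(170,340,80,280));
p=snap("side");show(p,"A_side",(180,340,80,220));print(get_obs()["tool_pos"])
E
```

```text
time: 35.88
tool_pos: [0.4087, 0.0829, 0.3958]
ee_rot: [3.141, 0.001, -0.356]
wrist_force: [1.6, 0.1, -2.2]
width: 0.029
time: 36.62
tool_pos: [0.4118, 0.1367, 0.3959]
ee_rot: [3.141, 0.001, 0.15]
wrist_force: [0.1, -0.2, -1.3]
width: 0.029
[0.4119076  0.13671876 0.39595285]
```

View pics/A_wristc.png

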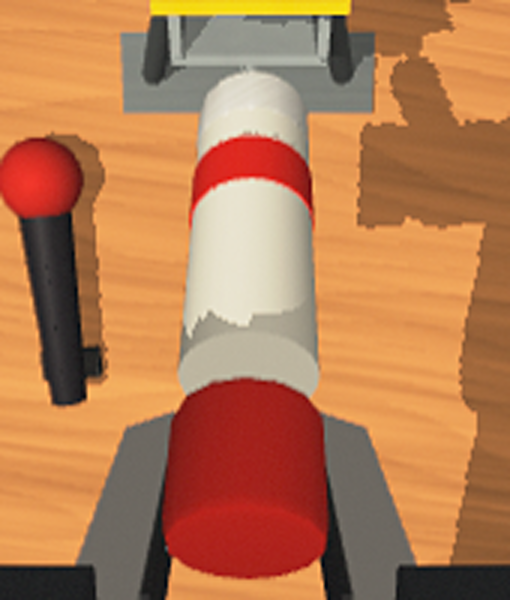

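View pics/A_side.png

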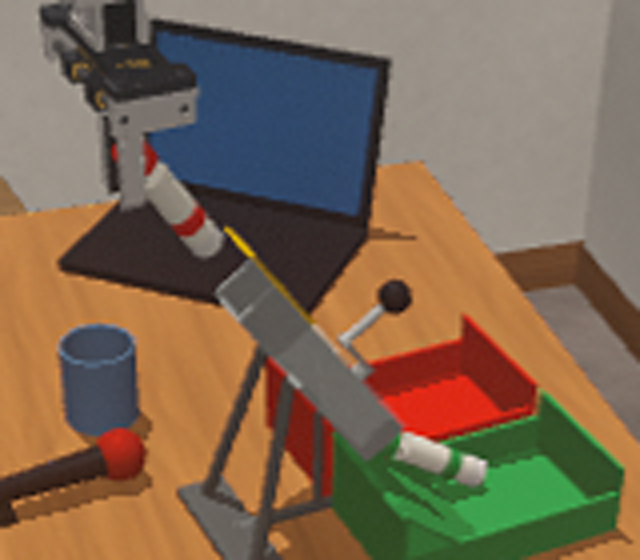

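```bash
python3 - <<'E'
from fit import *
import pickle
p,o=pickle.load(open("W11.pkl","rb"))
w=lambda v,o0:o0+v/3-.33
s=fit(p,o,(w(502,80),w(578,80)),(w(164,170),w(328,170)),w(70,80));print(np.round(s.fun,1));inS(o,s.x)
E
```

```text
[-0.2  0.1 -0.2  0.2  0.1]
theta 33.35336329414884 g,dx,yo [ 0.03538584  0.01738594 -0.00088582] C: s,n,y mm -125.19156373556349 -0.41906796296856186 1.7304631574938338 u [-0.54916896  0.00167321  0.83570967]
```

```bash
python3 -m crank '[{"tx":0.86,"ty":0,"tz":1.23,"twist":0,"grip":0},{"tx":0.86,"ty":0,"tz":1.23,"twist":0,"grip":0},{"tx":0.86,"ty":0,"tz":1.23,"twist":0,"grip":0},{"tx":0.86,"ty":0,"tz":1.23,"twist":0,"grip":0},{"tx":0,"ty":0,"tz":0,"twist":0,"grip":0}]'
python3 -m crank '[{"tx":0.86,"ty":0,"tz":1.23,"twist":0,"grip":0},{"tx":0.86,"ty":0,"tz":1.23,"twist":0,"grip":0},{"tx":0,"ty":0,"tz":0,"twist":0,"grip":0}]'
python3 - <<'E'
from h import *
p=snap("wrist");show(p,"B_wrist")
p=snap("side");show(p,"B_side",(180,340,80,220));print(get_obs()["tool_pos"])
E
```

```text
time: 37.35
tool_pos: [0.446, 0.142, 0.3447]
ee_rot: [3.141, 0.004, 0.153]
wrist_force: [1.1, -0.3, -1.7]
width: 0.029
time: 37.72
tool_pos: [0.4629, 0.1446, 0.3202]
ee_rot: [3.141, 0.004, 0.153]
wrist_force: [0.1, 0.3, -2.4]
width: 0.0293
[0.46295448 0.14471428 0.321996  ]
```

View pics/B_wrist.png

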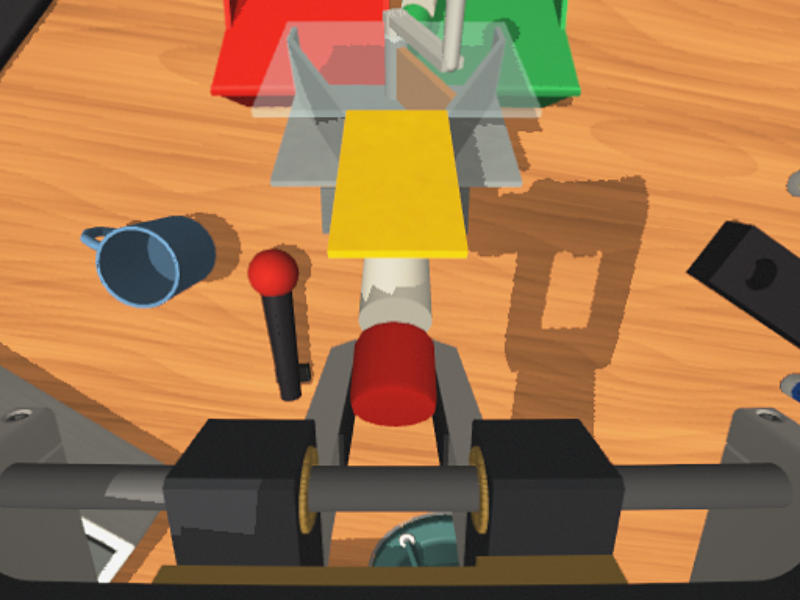

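View pics/B_side.png

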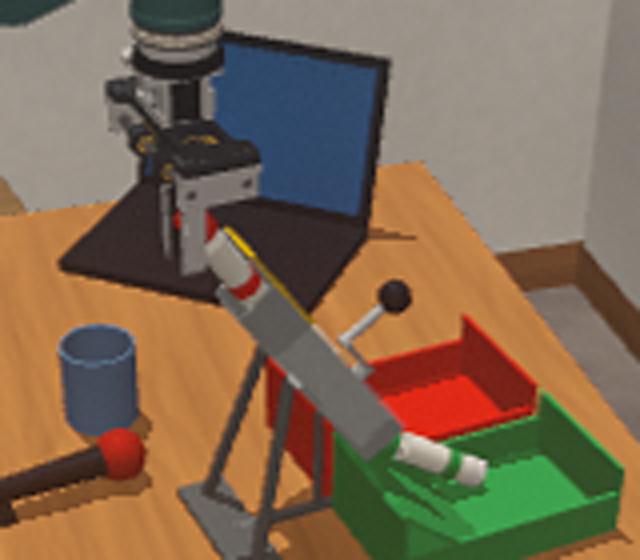

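Entering freely, lever against the right stop; feed the rest and let go.

```bash
python3 -m crank '[{"tx":0.86,"ty":0,"tz":1.23,"twist":0,"grip":0},{"tx":0.86,"ty":0,"tz":1.23,"twist":0,"grip":0},{"tx":0,"ty":0,"tz":0,"twist":0,"grip":0}]'; python3 -m crank '[{"tx":0,"ty":0,"tz":0,"twist":0,"grip":0},{"tx":0,"ty":0,"tz":0,"twist":0,"grip":1},{"tx":0,"ty":0,"tz":0,"twist":0,"grip":1},{"tx":0,"ty":0,"tz":0,"twist":0,"grip":1},{"tx":0,"ty":0,"tz":0,"twist":0,"grip":1},{"tx":0,"ty":0,"tz":0,"twist":0,"grip":1},{"tx":0,"ty":0,"tz":0,"twist":0,"grip":1},{"tx":0,"ty":0,"tz":0,"twist":0,"grip":1}]'
python3 - <<'E'
from h import *
p=snap("wrist");show(p,"C_wrist")
p=snap("side");show(p,"C_side",(180,340,80,220));print(get_obs()["tool_pos"])
E
```

```text
time: 38.2
tool_pos: [0.4799, 0.1472, 0.2953]
ee_rot: [3.141, 0.004, 0.153]
wrist_force: [0.7, -0.7, -1.6]
width: 0.0292
time: 39.2
tool_pos: [0.48, 0.1473, 0.2976]
ee_rot: [3.141, 0.0, 0.153]
wrist_force: [0.5, -1.3, -0.3]
width: 0.0928
[0.47998365 0.14733618 0.29758608]
```

View pics/C_side.png

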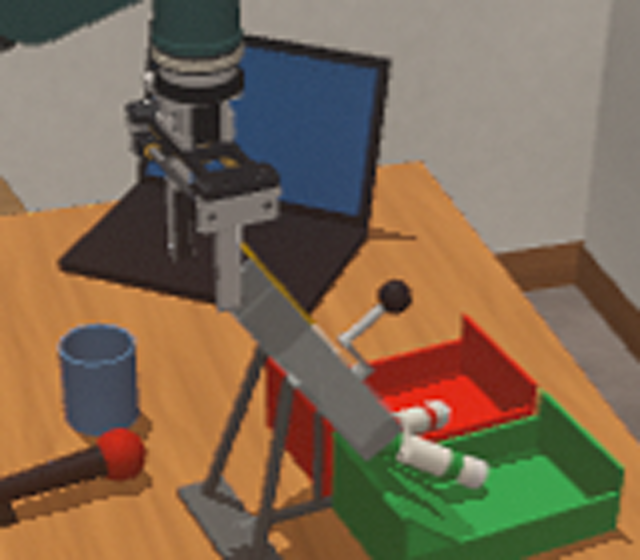

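View pics/C_wrist.png

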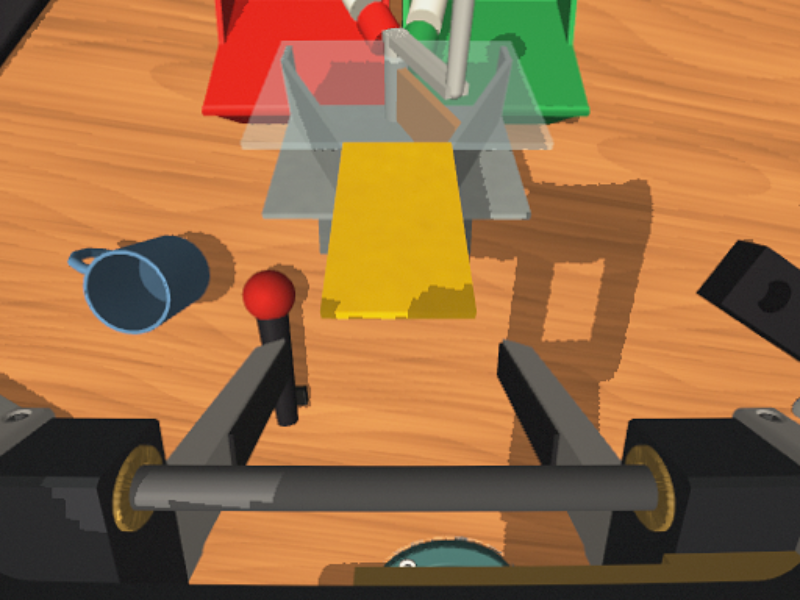

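```bash
python3 -m crank '[{"tx":-0.5,"ty":0,"tz":-5,"twist":0,"grip":1},{"tx":0,"ty":0,"tz":-5.5,"twist":0,"grip":1},{"tx":0,"ty":0,"tz":-4.5,"twist":0,"grip":1},{"tx":4,"ty":0,"tz":0,"twist":0,"grip":1},{"tx":4,"ty":0,"tz":0,"twist":0,"grip":1},{"tx":4,"ty":0,"tz":0,"twist":0,"grip":1},{"tx":0,"ty":0,"tz":0,"twist":0,"grip":1},{"tx":0,"ty":0,"tz":0,"twist":0,"grip":1}]'
python3 - <<'E'
from h import *
import pickle
p=snap("wrist");show(p,"D_wrist");t=snap("top");s=snap("side");show(t,"D_top",(140,300,60,230));pickle.dump((p,t,s),open("E.pkl","wb"));show(s,"D_side")
E
```

```text
time: 40.3
tool_pos: [0.5931, 0.1648, 0.4478]
ee_rot: [3.142, 0.001, 0.153]
wrist_force: [-0.4, 0.4, 0.8]
width: 0.0937
```

View pics/D_wrist.png

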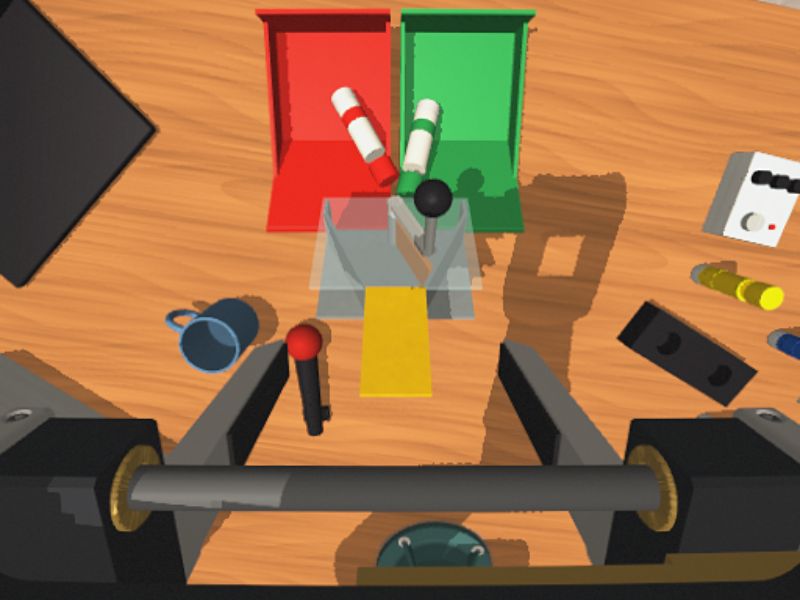

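View pics/D_side.png

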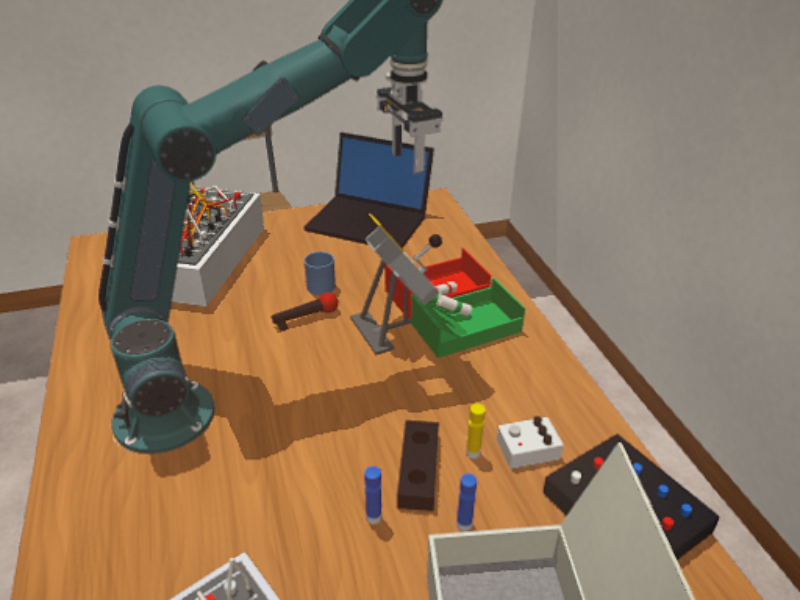

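```bash
python3 - <<'E'
from h import *
import pickle
p,t,s=pickle.load(open("E.pkl","rb"));c,sn=np.cos(.1532),np.sin(.1532)
def S(X): d=X-[.5197,.1524,0];return np.round([c*d[0]+sn*d[1],-sn*d[0]+c*d[1],X[2]],3)
for n,uv in [("red",(366,137)),("green",(418,145))]:
    for z in (.03,.06,.09): print(n,z,S(onz(p,np.array(uv)*.64,z)))
for n,a,b in [("red band",(354,115),(449.5,288.5)),("green band",(424,127),(460,308))]:
    X,e=tri((p,np.array(a)*.64),(s,np.array(b)*.64));print(n,S(X),e)
p2=snap("wrist");print(np.abs(p2["frame"].astype(int)-p["frame"]).mean(), get_obs()["time"])
E
```

```text
red 0.03 [0.195 0.036 0.03 ]
red 0.06 [0.193 0.034 0.06 ]
red 0.09 [0.191 0.033 0.09 ]
green 0.03 [ 0.185 -0.03   0.03 ]
green 0.06 [ 0.183 -0.028  0.06 ]
green 0.09 [ 0.182 -0.027  0.09 ]
red band [0.225 0.048 0.032] [np.float64(0.0043858152790788455), np.float64(0.004385815279078871)]
green band [ 0.209 -0.039  0.031] [np.float64(0.0027951166318178795), np.float64(0.0027951166318178995)]
2.650931464301215 40.5
```

View pics/D_top.png

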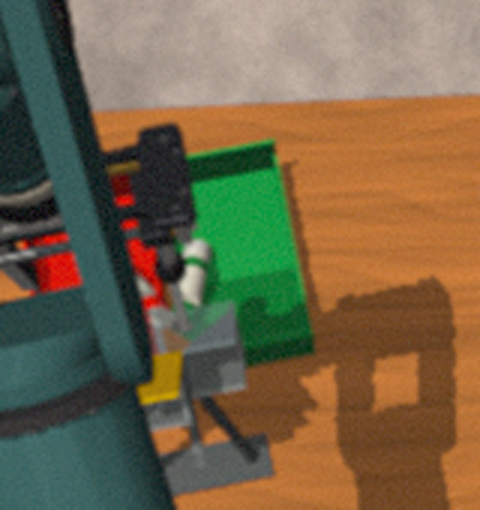

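```bash
python3 -c "
from bench import ticket
print(ticket.close_job())"
```

```text
the job is handed in; nothing more can be done
None
```

Both sticks went through the chute and lie in the trays of their own colour. I handed the job in at about 40.5 s; it reports no verdict.

**What I did:** I pushed the lever left to its stop and felt the force climb to about 16 N. Then I took the green stick, leaned it to about 36° against the rim of its stand pocket, fed it down the slope and let go. I did the same for red with the lever pushed right to its other stop, leaning the stick to between 33° and 35°.

**Last checks:**
- **Lever:** it measured about +0.41 rad before the green drop and -0.41 rad before the red drop.
- **Sticks:** both centres are 44–50 mm across from their tray's centre line (limit 74 mm) and within about 20 mm of its middle lengthwise. Their height is roughly 45 mm, judged from a colour band on each stick measured at about 30 mm.
- **Forces and bystanders:** the highest reading was about 17 N, at the lever stop. The microphone, effect box, mug and look-alikes look unmoved in the pictures. The arm stood clear above the chute when I handed in.

**What disagreed:**
- The first lean of the green stick came to only 27°, because it turned about a point high on the pads. I put it back in the pocket and leaned it further before feeding it.
- My stick-centre estimate for red was 1–2 mm off sideways from what the picture showed, but it went in without contact force.
- I did not check numerically that the sticks were at rest. In the pictures they look still.

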